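# Tip the contactor module over onto the assembly pad

## Robot

A 6-joint arm with a two-finger parallel gripper is mounted at the origin on the work surface. World frame = base frame: x ahead of the robot, y to its left, z up, the work surface at z = 0. Lengths are in mm, angles in degrees, forces in N, time in s.
With the tool pointing down it reaches from about 350 to 850 mm from the base axis. Payload 8.1 kg.
Tool frame: the origin (TCP) lies midway between the tips of the shut fingers; the grasp point (between the pads) lies 19 mm behind it (r.grip_depth is the distance from the TCP to the grasp point, in mm); z points along the fingers, y is the direction in which the jaws open and shut (so a half turn about z gives the same grasp; the last joint's range is limited). The gripper opens to 85 mm and grips with 20 to 120 N. Pads are 22 mm wide; open, the fingers measure 114 mm over their backs; the gripper's body (76 mm by 85 mm) begins 54 mm behind the grasp point. The pads swing forward as they close: fully open they stand 13 mm farther back than shut.
Start: joints at [67.242, 7.471, 85.268, -0, 87.261, -4.893], TCP at [184.042, 571.081, 231.292] pointing down, gripper open.
Joint ranges: [-169.43, 169.43], [-51.17, 129.36], [1.28, 143.12], [-76.62, 256.62], [0, 156.53], [-152.29, 152.29]. Speed limits (degrees/s): [136.94, 136.94, 159.86, 180, 180, 180].

## Interface

Orientations are given as [roll, pitch, yaw] about the fixed x, y, z axes, in that order (R = Rz(yaw) Ry(pitch) Rx(roll)).
In Python, from bench import r, imaging gives the robot as it stands.
- The arm moves only by the shell command python3 -m creep 'ROWS' [FORCE]. ROWS is text: rows parted by semicolons, each of 7 numbers parted by spaces: the shift along the tool's x, y, z in cm, then the turn, a rotation vector about the tool's x, y, z in degrees, then the finger opening in cm, from 0 to 8.54. In form: dx dy dz ax ay az gripper; .... A call has 1 to 20 rows; each row is the pose to reach, as a shift and turn from the pose measured when the call began, along the tool's axes at that moment; what a row does not reach only later rows make up. A row lasts 1/10 s, in which the tool goes at most 50 mm and 8.59 degrees, less where a joint would pass 70% of its speed; a pose out of reach is approached as far as the arm can. A call with a gripper value outside its range is refused whole. The fingers move at their own pace and stop on an object; FORCE is the grip in N (left out, the last holds). Time passes only in rows, so rows that repeat a pose let the fingers close. It gives the time, the measured TCP pose, the force and the opening at its end, in the units of the state.
- r.sense(): the state, without advancing time (a new reading comes with each control period).
- imaging.snapshot(name): name is "scene" or "top"; returns the picture (400x640x3 uint8, red, green, blue); there is no depth.
- imaging.camera_info(name): a dict with "camera_matrix" (3x3 intrinsics, pixels), "R" (3x3) and "t" (3): a world point X has camera coordinates R X + t. Camera axes: x right, y down, z forward; pixel columns grow to the right and rows downward; lengths in mm; the calibration is good to about 2 mm. A picture is of the moment at which its call begins. camera_info takes no time and is no camera call.
- r.hand_in(): hands the job in, once; it reports no verdict.
The state is a dict: "time": time; "joint_pos": joint angles; "qd": joint speeds; "joint_efforts": joint torques, N m; "tool_pos": TCP position; "tcp_rot": TCP orientation; "ft_force": force on the tool from outside, world axes, zero at the start; "wrist_torque": the same for the moment, N m; "finger_gap": finger opening in mm.
Only numpy, scipy, OpenCV 4.12 (cv2) and the standard library are available. Lean on these libraries where they do the work, as an engineer would, in place of code of your own. Each camera call takes 0.05 s, during which the arm holds its last target.

## Task

The flat contactor module lies on the bench with its copper contacts underneath. Without picking it up, push it with your fingertips against the raised edge of the white assembly pad and keep pushing up and over until it tips up on that edge and flips over onto the pad, so that it lies flat on the pad with its contact side up; if it stays propped on the edge, push it on. Leave the other things on the bench and pad where they are.

Things in the scene. Friction and masses are not known exactly. Their poses are not given: they have to be found in the camera images.
- module: 0.18 kg module, 19 mm thick (z): aluminium plate 90 (x) by 110 (y) by 4 mm on a black housing 74 by 94 by 15 mm with four copper strips on its face. Starts loose on the bench at the right of the pad, face down: plate on top, overhanging the housing by 8 mm all round, 15 mm above the bench (z up). Origin: centre of the copper-strip face. Its x points towards the pad, within 15 degrees
- module_lead (a point): middle of the plate's side that faces the pad at the start (its +x side, 110 mm long), at half the plate's thickness
- module_trail (a point): middle of the plate's opposite side, the one to push on (its -x side, 110 mm long), at half the plate's thickness. A fingertip low behind this side, its end well below the plate, pushed at the pad with 5 to 15 N, grips the plate's edge by friction: swung up and over in an arc it tips the module on its leading side; past upright it falls onto the pad, or stays propped on the edge until pushed on
- module_left (a point): middle of the plate's +y side (90 mm long), at half the plate's thickness
- module_right (a point): middle of the plate's -y side (90 mm long), at half the plate's thickness
- pad: white assembly pad fixed to the bench, 280 (x) by 240 mm (y), 22 mm high: its upright sides make a 22 mm step up from the bench. Origin: centre of its underside. Its x points from the blue-lined edge across the pad, the direction in which to push and tip the module; world yaw about 90 degrees, give or take 17
- pad_edge (a point): middle of the top of the pad's blue-lined side (its -x side, 240 mm long, the wall to push against), 22 mm above the bench. Nothing else stands on the pad within 140 mm of this side or on the bench between it and the module.
- capacitor_a: black upright cylinder, diameter 64 mm, 97 mm high with its brass studs, standing on the far half of the pad. Origin: centre of its underside. Leave it alone.
- capacitor_b: black upright cylinder like capacitor_a, standing on the bench on the far side (away from the robot), 155 mm or more from the line along pad x through the middle of the pad. Origin: centre of its underside. Leave it alone.
- relay: brass-coloured can relay on a steel foot, foot 56 by 60 mm, 81 mm high, standing on the far half of the pad. Origin: centre of its underside. Leave it alone.
- tape_roll: black tape roll lying flat on the bench at the robot's right, well behind the module, diameter 68 mm, 40 mm high. Origin: centre of its underside. Leave it alone.
- screwdriver: red-handled screwdriver, 200 mm long, lying on the bench beyond the pad. Leave it alone.
- parts_box: small cardboard box, 80 by 60 by 45 mm high, on the bench beyond the pad. Origin: centre of its underside. Leave it alone.
- grommet_roll: blue plastic ring, diameter 60 mm, 30 mm high, on the bench at the robot's right. Origin: centre of its underside. Leave it alone.
Mind the look-alikes: they are no part of the job. Of the things that look like the module, take the one that is farthest to the robot's right at the start.

How it is judged:
By the outcome, as a careful person would: the job done as asked, in the order asked, and still so for the second after the job is handed in, with the robot touching nothing.
It also fails if it takes over 72 s, if anything falls off the work surface, if the arm or the gripper's body presses on something with over 40 N, if the wrist force passes 120 N, or if a joint passes its speed limit or range.

## Working session

There is one attempt and no reset: what is moved stays moved. The work goes in short steps, Python scripts to look and compute and a shell command to move; the robot and the scene stay as the last step left them, time stands still between calls to the robot, and variables do not carry over. Pictures are saved under pics/ and viewed, and the job is handed in when it is done.

```bash
ls; mkdir -p pics
python3 - <<'E'
from bench import r, imaging
import cv2
for n in ("scene","top"):
    im=imaging.snapshot(n); cv2.imwrite(f"pics/{n}0.png",im[:,:,::-1])
    c=imaging.camera_info(n); print(n,c)
print(r.sense())
E
```

```text
pics
scene {'camera_matrix': array([[429.77435369,   0.        , 311.63643985],
       [  0.        , 429.77435369, 198.52785029],
       [  0.        ,   0.        ,   1.        ]]), 'R': array([[-0.46950514,  0.88285089,  0.01179941],
       [ 0.75924022,  0.41051772, -0.50500444],
       [-0.45068749, -0.2281436 , -0.86303609]]), 't': array([ 296.08601329, -369.95426156, 1762.23720552])}
top {'camera_matrix': array([[364.97340053,   0.        , 317.38095775],
       [  0.        , 364.97340053, 202.05346084],
       [  0.        ,   0.        ,   1.        ]]), 'R': array([[-0.04905657, -0.99878126, -0.0054268 ],
       [-0.9774081 ,  0.04912376, -0.205573  ],
       [ 0.20558904, -0.00478051, -0.97862674]]), 't': array([-15.11645184, 520.01856748, 909.58267559])}
{'time': 0.1, 'joint_pos': array([ 6.72433650e+01,  7.51310070e+00,  8.53244556e+01, -2.44478565e-04,
        8.72623003e+01, -4.89255079e+00]), 'qd': array([ 0.01153707, -0.11636964, -0.21829206, -0.04469771, -0.00527141,
       -0.0102472 ]), 'joint_efforts': array([ 1.24149858e-03, -5.70955539e+01, -5.01942372e+01, -2.02106594e-04,
        8.25137424e-03, -1.39555215e-06]), 'tool_pos': array([183.83216264, 570.60569041, 230.3115878 ]), 'tcp_rot': array([-1.79900486e+02, -8.27321365e-03,  1.62135920e+02]), 'ft_force': array([-0.37899678, -0.96379403, -0.61263012]), 'wrist_torque': array([ 0.0058258 , -0.01300886, -0.00694008]), 'finger_gap': 85.19704308193275}
```

View pics/scene0.png

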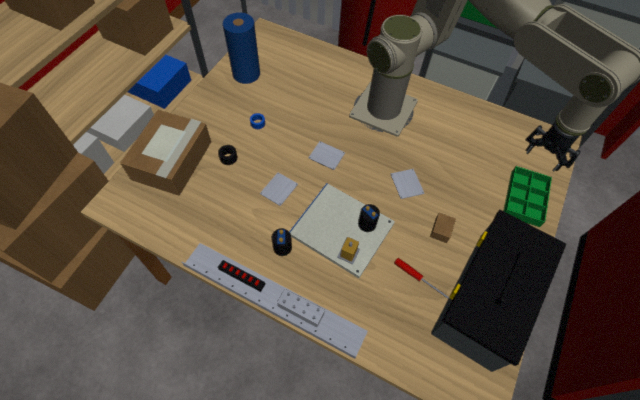

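View pics/top0.png

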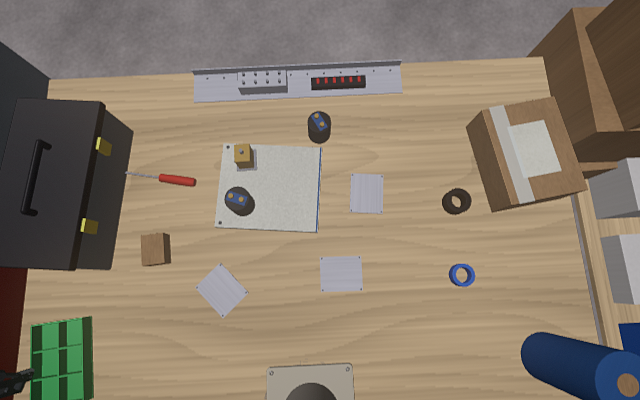

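Three plates look like the module, at top-view pixels (367,193), (341,273) and (222,290). The one farthest to the robot's right (image right, −y) is (367,193), beside the pad's blue-lined edge at x≈320. I'll check it in an enlarged crop.

Run:
```python
import cv2
im=cv2.imread("pics/top0.png")
cv2.imwrite("pics/crop0.png",cv2.resize(im[130:250,300:420],None,fx=5,fy=5,interpolation=cv2.INTER_CUBIC))
cv2.imwrite("pics/crop1.png",cv2.resize(im[130:250,200:330],None,fx=5,fy=5,interpolation=cv2.INTER_CUBIC))
```

```text
(no output)
```

View pics/crop0.png

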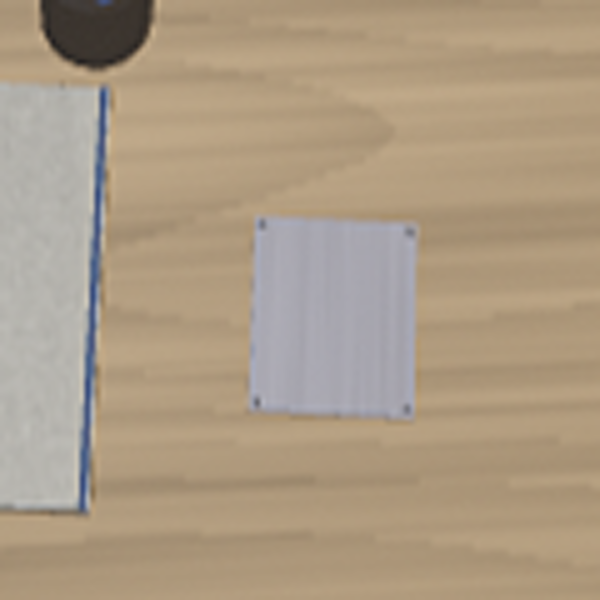

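View pics/crop1.png

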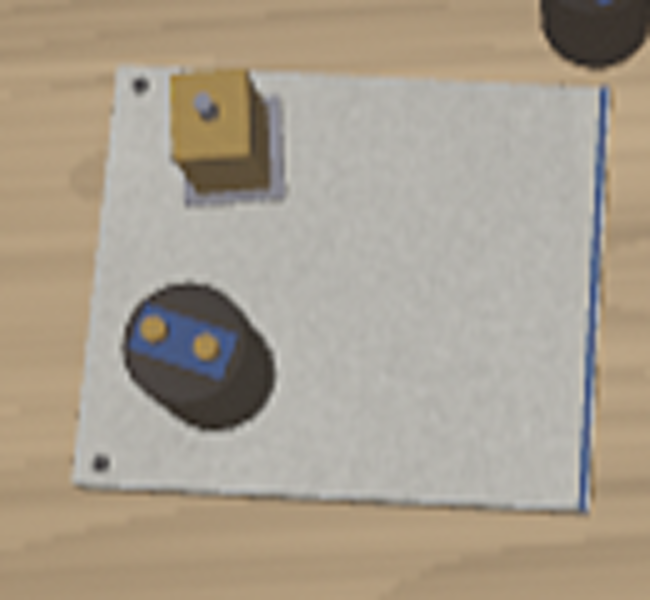

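The crop shows the plate with corners at about (256,217), (416,224), (413,418) and (249,410) in the 5x crop. The pad's blue edge runs from (104,87) to (85,513). This is the right one: beside the blue edge and farthest to the robot's right. Next I'll turn these into positions.

```bash
cat > h.py <<'E'
import numpy as np
from bench import r, imaging
from scipy.spatial.transform import Rotation as Ro
def unproj(cam,uv,z):
    c=imaging.camera_info(cam);K=np.array(c["camera_matrix"]);R=np.array(c["R"]);t=np.array(c["t"])
    d=R.T@np.linalg.inv(K)@np.array([uv[0],uv[1],1.]);o=-R.T@t
    return o+d*(z-o[2])/d[2]
def proj(cam,X):
    c=imaging.camera_info(cam);K=np.array(c["camera_matrix"]);p=K@(np.array(c["R"])@np.array(X)+np.array(c["t"]));return p[:2]/p[2]
E
python3 - <<'E'
from h import *
np.set_printoptions(precision=1,suppress=True)
f=lambda x,y,ox: ((x+.5)/5-.5+ox,(y+.5)/5-.5+130)
print("module")
M=[unproj("top",f(*p,300),19) for p in [(256,217),(416,224),(413,418),(249,410)]]
for p in M: print(p)
M=np.array(M);print("c",M.mean(0)); 
for i in range(4): 
    d=M[(i+1)%4]-M[i]; print(np.linalg.norm(d),np.degrees(np.arctan2(d[1],d[0])))
print("pad")
P=np.array([unproj("top",p,22) for p in [f(104,87,300),f(85,513,300),f(75,487,200),f(117,68,200)]])
print(P, P.mean(0))
for i in range(4): 
    d=P[(i+1)%4]-P[i]; print(np.linalg.norm(d),np.degrees(np.arctan2(d[1],d[0])))
E
```

```text
module
[ 603.8 -138.    19. ]
[ 595.3 -226.5   19. ]
[ 486.2 -215.5   19. ]
[ 495.1 -126.8   19. ]
c [ 545.1 -176.7   19. ]
88.92318866955793 -95.5100050772154
109.63815230369168 174.22890144576704
89.14134009903965 84.28951677706941
109.32746130655232 -5.88588404376093
pad
[[683.3 -57.3  22. ]
 [442.9 -34.9  22. ]
 [470.6 239.   22. ]
 [708.7 217.3  22. ]] [576.4  91.   22. ]
241.44839626304892 174.6705219512282
275.2911113444979 84.21813844840968
239.06320775429913 -5.198586090966798
275.8287505785429 -95.28538868048815
```

```bash
cat >> h.py <<'E'
A=np.radians(84.5); u=np.array([np.cos(A),np.sin(A),0]); n=np.array([np.sin(A),-np.cos(A),0])
trail=np.array([540.7,-221.5,17]); edge=np.array([563.1,-46.1,22])
def goto(P,yaw=84.5,tilt=0):
    "shift (cm) and rotvec (deg) in tool axes; tilt>0 leans the hand over the pad"
    s=r.sense(); R=Ro.from_euler('xyz',s["tcp_rot"],degrees=True)
    Rt=Ro.from_rotvec(np.radians(tilt)*np.array(-n)*1.0)*Ro.from_euler('xyz',[180,0,yaw],degrees=True)
    d=R.inv().apply(np.array(P)-s["tool_pos"])/10
    w=np.degrees((R.inv()*Rt).as_rotvec())
    return np.round(d,2),np.round(w,1)
def show():
    s=r.sense();p=s["tool_pos"]
    print("t",round(s["time"],2),"tcp",p.round(1),"rot",s["tcp_rot"].round(1),"along-u from edge",round((p-edge)@u,1),"lat",round((p-edge)@n,1),"F.u",round(s["ft_force"]@u,1),"F.n",round(s["ft_force"]@n,1),"Fz",round(s["ft_force"][2],1),"gap",round(s["finger_gap"],1),"J",s["joint_pos"].round(0))
E
python3 - <<'E'
from h import *
print("tape",unproj("top",(456,201),40),"gromm",unproj("top",(461,275),30),"capA",unproj("top",(238,200),97),"relay",unproj("top",(242,150),81),"capB",unproj("top",(320,121),97))
print((trail-edge)@u,(trail-edge)@n)
P=trail-32*u; P[2]=140; print(P,goto(P))
E
```

```text
tape [ 505.82756068 -411.4906393    40.        ] gromm [ 311.94794744 -403.44264301   30.        ] capA [524.94908922 159.29262104  97.        ] relay [663.58107958 151.59457759  81.        ] capB [727.86959799 -58.34252824  97.        ]
-176.73943805005618 -5.48552985137748
[ 537.63293592 -253.35267835  140.        ] (array([-58.95, -67.55,   9.14]), array([-0.1,  0.1, 77.6]))
```

```bash
python3 -m creep '-58.95 -67.55 9.1 0 0 77.6 5; -58.95 -67.55 9.1 0 0 77.6 5; -58.95 -67.55 9.1 0 0 77.6 5; -58.95 -67.55 9.1 0 0 77.6 5; -58.95 -67.55 9.1 0 0 77.6 5; -58.95 -67.55 9.1 0 0 77.6 5; -58.95 -67.55 9.1 0 0 77.6 5; -58.95 -67.55 9.1 0 0 77.6 5; -58.95 -67.55 9.1 0 0 77.6 5; -58.95 -67.55 9.1 0 0 77.6 5; -58.95 -67.55 9.1 0 0 77.6 5; -58.95 -67.55 9.1 0 0 77.6 5; -58.95 -67.55 9.1 0 0 77.6 5; -58.95 -67.55 9.1 0 0 77.6 5; -58.95 -67.55 9.1 0 0 77.6 5; -58.95 -67.55 9.1 0 0 77.6 5; -58.95 -67.55 9.1 0 0 77.6 5; -58.95 -67.55 9.1 0 0 77.6 5; -58.95 -67.55 9.1 0 0 77.6 5; -58.95 -67.55 9.1 0 0 77.6 5'
python3 - <<'E'
from h import *
show(); P=trail-32*u; P[2]=15; print(goto(P))
E
```

```text
time: 2.1
tool_pos: [536.9, -254.0, 138.7]
tcp_rot: [-179.8, 0.0, 84.4]
ft_force: [-0.3, -0.5, 0.1]
finger_gap: 50.0
t 2.1 tcp [ 536.9 -254.   138.7] rot [-179.8    0.    84.4] along-u from edge -209.5 lat -6.2 F.u -0.5 F.n -0.3 Fz 0.1 gap 50.0 J [-30.  10.  92.  -0.  78. -25.]
(array([ 0.07,  0.11, 12.37]), array([-0.2,  0. , -0.1]))
```

```bash
python3 -m creep '0 0.1 4 0 0 0 5; 0 0.1 8 0 0 0 5; 0 0.1 11 0 0 0 5; 0 0.1 12.8 0 0 0 5; 0 0.1 12.8 0 0 0 5; 0 0.1 12.8 0 0 0 5'
python3 - <<'E'
from h import *
import cv2
show()
for c,n_ in (("top",(300,420,130,250)),("scene",(220,360,120,240))):
    im=imaging.snapshot(c)[n_[2]:n_[3],n_[0]:n_[1],::-1]
    cv2.imwrite(f"pics/a_{c}.png",cv2.resize(im,None,fx=4,fy=4,interpolation=cv2.INTER_CUBIC))
E
```

```text
time: 2.7
tool_pos: [537.6, -253.2, 11.6]
tcp_rot: [-179.8, 0.0, 84.5]
ft_force: [-0.3, -0.5, 1.1]
finger_gap: 50.2
t 2.7 tcp [ 537.6 -253.2   11.6] rot [-179.8    0.    84.5] along-u from edge -208.6 lat -5.5 F.u -0.5 F.n -0.3 Fz 1.1 gap 50.2 J [-30.  19.  96.  -0.  65. -25.]
```

Run:
```python
import cv2,numpy as np
a=cv2.imread("pics/a_top.png");b=cv2.imread("pics/a_scene.png")
a=a[:480,:480];b=b[:480,:560]
cv2.imwrite("pics/a1.png",cv2.resize(np.hstack([a,b[:, :560]]),None,fx=.75,fy=.75))
```

```text
(no output)
```

View pics/a1.png

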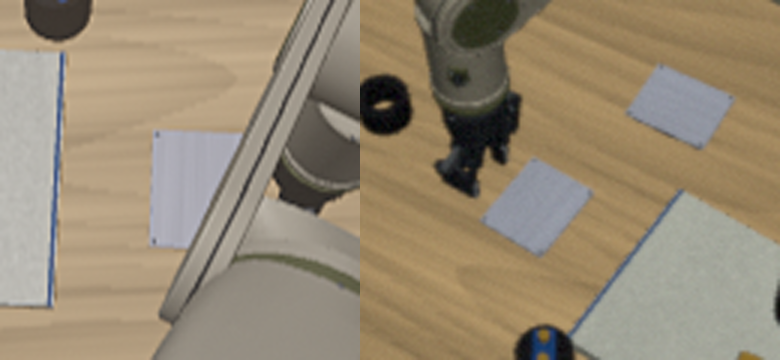

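The scene view shows both fingers behind the module's trailing side, with the tips at about crop (478,192). The plate is undisturbed. Next I'll feel for the bench.

```bash
python3 -m creep '0 0 0.3 0 0 0 5; 0 0 0.6 0 0 0 5; 0 0 0.8 0 0 0 5;0 0 0.8 0 0 0 5'; python3 -m creep '0 0 0.1 0 0 0 5; 0 0 0.2 0 0 0 5;0 0 0.2 0 0 0 5'; python3 -m creep '0 0 0.1 0 0 0 5; 0 0 0.2 0 0 0 5; 0 0 0.2 0 0 0 5'
```

```text
time: 3.2
tool_pos: [538.6, -254.2, 4.7]
tcp_rot: [-180.0, 0.1, 84.5]
ft_force: [-0.2, -0.5, 0.3]
finger_gap: 50.3
time: 3.5
tool_pos: [538.4, -254.2, 2.4]
tcp_rot: [-179.9, 0.1, 84.4]
ft_force: [-0.9, -0.7, 0.0]
finger_gap: 50.3
time: 3.8
tool_pos: [538.2, -254.1, 0.1]
tcp_rot: [-179.9, 0.1, 84.4]
ft_force: [-0.0, 0.0, -0.2]
finger_gap: 49.7
```

```bash
python3 -m creep '0.7 0 0 0 0 0 5; 1.4 0 -0.05 0 0 0 5; 1.9 0 -0.05 0 0 0 5; 2.3 0 -0.05 0 0 0 5; 2.7 0 -0.05 0 0 0 5; 3.2 0 -0.05 0 0 0 5; 3.7 0 -0.05 0 0 0 5; 4.2 0 -0.05 0 0 0 5; 4.7 0 -0.05 0 0 0 5; 5.2 0 -0.05 0 0 0 5; 5.7 0 -0.05 0 0 0 5; 6.2 0 -0.05 0 0 0 5; 6.7 0 -0.05 0 0 0 5; 7.2 0 -0.05 0 0 0 5; 7.7 0 -0.05 0 0 0 5; 8.2 0 -0.05 0 0 0 5; 8.6 0 -0.05 0 0 0 5; 9 0 -0.05 0 0 0 5; 9.3 0 -0.05 0 0 0 5; 9.5 0 -0.05 0 0 0 5'
python3 - <<'E'
from h import *
import cv2
show()
im=imaging.snapshot("scene")[120:240,220:360,::-1]
cv2.imwrite("pics/b.png",cv2.resize(im,None,fx=5,fy=5,interpolation=cv2.INTER_CUBIC))
E
```

```text
time: 5.8
tool_pos: [547.6, -159.3, 0.6]
tcp_rot: [-179.9, 0.1, 84.5]
ft_force: [-0.5, -1.1, 1.4]
finger_gap: 50.0
t 5.8 tcp [ 547.6 -159.3    0.6] rot [-1.799e+02  1.000e-01  8.450e+01] along-u from edge -114.2 lat -4.6 F.u -1.1 F.n -0.4 Fz 1.4 gap 50.0 J [-21.  16. 101.  -0.  63. -16.]
```

View pics/b.png

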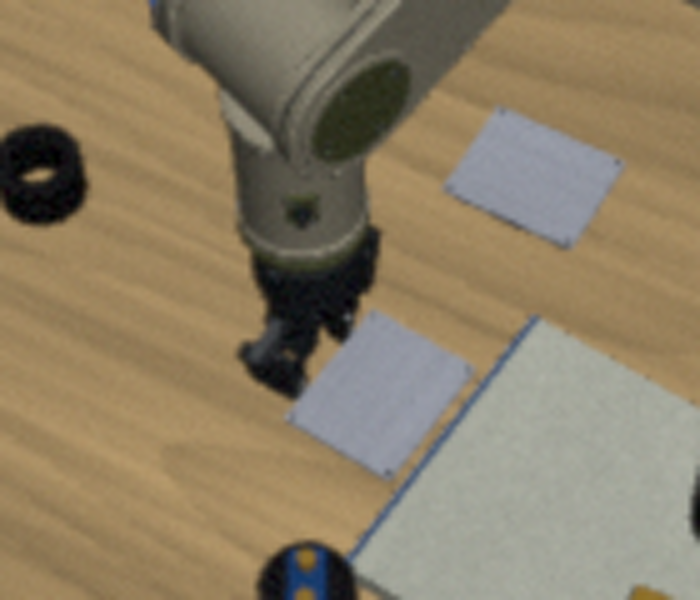

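The plate is parallel to the blue edge, with its lead side at crop (395,475)–(470,370) and a gap of roughly 13 mm. I'll push on to contact.

```bash
python3 -m creep '0.4 0 0 0 0 0 5; 0.8 0 0 0 0 0 5; 1.1 0 0 0 0 0 5; 1.2 0 0 0 0 0 5'; python3 -m creep '0.1 0 0 0 0 0 5; 0.2 0 0 0 0 0 5'; python3 -m creep '0.1 0 0 0 0 0 5; 0.2 0 0 0 0 0 5'
```

```text
time: 6.25
tool_pos: [548.3, -149.7, 0.7]
tcp_rot: [-179.9, 0.3, 84.5]
ft_force: [-4.3, -20.0, 0.2]
finger_gap: 49.8
time: 6.45
tool_pos: [548.2, -149.9, 0.7]
tcp_rot: [-179.9, 0.5, 84.4]
ft_force: [-3.1, -15.9, -0.7]
finger_gap: 50.3
time: 6.65
tool_pos: [548.2, -149.9, 0.8]
tcp_rot: [-179.9, 0.7, 84.4]
ft_force: [-2.3, -16.3, -1.5]
finger_gap: 50.0
```

```bash
python3 -c "
from h import *
show()"
```

```text
t 6.65 tcp [ 548.2 -149.9    0.8] rot [-179.9    0.7   84.4] along-u from edge -104.8 lat -4.9 F.u -16.4 F.n -0.8 Fz -1.5 gap 50.0 J [-20.  16. 101.  -1.  63. -14.]
```

```bash
cat >> h.py <<'E'
def arc(ths,push=1.5,psi=lambda t:t/2,R=90.,zp=17.,off=(-14.8,-16.2),lat=-5.,s0=0.):
    for t in ths:
        T=np.radians(t);p=psi(t);q=np.radians(p)
        c=np.array([s0-R*np.cos(T),zp+R*np.sin(T)])+push*np.array([np.cos(T/2),-np.sin(T/2)])
        o=np.array([off[0]*np.cos(q)+off[1]*np.sin(q),-off[0]*np.sin(q)+off[1]*np.cos(q)])
        s,z=c+o
        P=edge+s*u+lat*n;P[2]=z
        d,w=goto(P,tilt=p);print(t,"s,z",round(s,1),round(z,1),d,w)
E
python3 - <<'E'
from h import *
arc([2,4,6,8,10])
E
```

```text
2 s,z -103.5 4.2 [ 0.12 -0.01 -0.34] [-0.1 -0.3 -0.1]
4 s,z -103.6 7.6 [ 0.1  -0.01 -0.68] [-0.1 -1.3 -0.1]
6 s,z -103.6 10.9 [ 0.1  -0.01 -1.02] [-0.1 -2.3 -0.1]
8 s,z -103.5 14.3 [ 0.11 -0.01 -1.35] [-0.1 -3.3 -0.1]
10 s,z -103.3 17.6 [ 0.13 -0.01 -1.69] [-0.1 -4.3 -0.1]
```

```bash
python3 -m creep '0.15 0 -0.3 0 -0.3 0 5; 0.15 0 -0.7 0 -1.3 0 5; 0.15 0 -1 0 -2.3 0 5; 0.15 0 -1.35 0 -3.3 0 5; 0.15 0 -1.7 0 -4.3 0 5'
python3 - <<'E'
from h import *
import cv2
show()
im=imaging.snapshot("scene")[120:240,220:360,::-1]
cv2.imwrite("pics/c.png",cv2.resize(im,None,fx=5,fy=5,interpolation=cv2.INTER_CUBIC))
arc([12,14,16,18,20,22,24,26])
E
```

```text
time: 7.15
tool_pos: [548.2, -150.0, 18.1]
tcp_rot: [-179.9, 5.2, 84.4]
ft_force: [-2.0, -9.7, 0.2]
finger_gap: 50.1
t 7.15 tcp [ 548.2 -150.    18.1] rot [-179.9    5.2   84.4] along-u from edge -104.9 lat -4.9 F.u -9.8 F.n -1.1 Fz 0.2 gap 50.1 J [-17.  14. 102.  -6.  64.  -9.]
12 s,z -103.0 21.0 [ 0.16 -0.03 -0.25] [-0.1 -0.7 -0.1]
14 s,z -102.5 24.3 [ 0.17 -0.03 -0.58] [-0.1 -1.7 -0.1]
16 s,z -101.9 27.6 [ 0.2  -0.03 -0.92] [-0.1 -2.7 -0.1]
18 s,z -101.3 30.9 [ 0.23 -0.03 -1.25] [-0.1 -3.7 -0.1]
20 s,z -100.5 34.1 [ 0.28 -0.03 -1.58] [-0.1 -4.7 -0.1]
22 s,z -99.6 37.3 [ 0.34 -0.03 -1.91] [-0.1 -5.7 -0.1]
24 s,z -98.6 40.5 [ 0.41 -0.03 -2.23] [-0.1 -6.7 -0.1]
26 s,z -97.5 43.7 [ 0.49 -0.03 -2.56] [-0.1 -7.7 -0.1]
```

View pics/c.png

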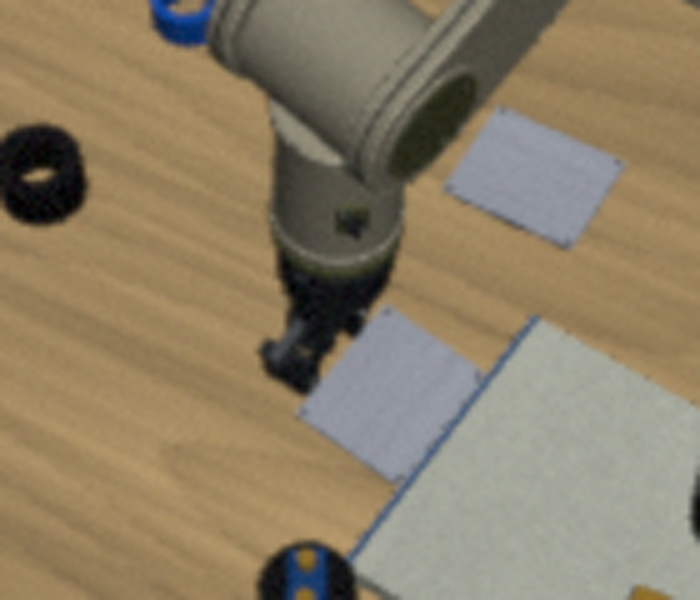

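```bash
cat >> h.py <<'E'
def tc(th,ox=220,oy=120,k=5,s0=0,lat=-5,zp=17):
    T=np.radians(th)
    for l in (-55,55):
        P=edge+(s0-90*np.cos(T)-2*np.sin(-T)*-1)*u+(lat+l)*n; P[2]=zp+90*np.sin(T)+2*np.cos(T)
        p=proj("scene",P); print(th,l,((p-[ox,oy]+.5)*k-.5).round(0))
E
python3 - <<'E'
from h import *
tc(0);tc(10)
E
```

```text
0 -55 [390. 315.]
0 55 [301. 425.]
10 -55 [391. 304.]
10 55 [301. 415.]
```

The trail corners, at crop (388,308) and (303,415), match a tilt of about 8–10°. It grips and pivots as planned, so I'll continue the arc.

```bash
python3 -m creep '0.18 0 -0.25 0 -0.7 0 5; 0.2 0 -0.6 0 -1.7 0 5; 0.22 0 -0.9 0 -2.7 0 5; 0.25 0 -1.25 0 -3.7 0 5; 0.3 0 -1.6 0 -4.7 0 5; 0.35 0 -1.9 0 -5.7 0 5; 0.42 0 -2.25 0 -6.7 0 5; 0.5 0 -2.55 0 -7.7 0 5'
python3 - <<'E'
from h import *
import cv2
show()
im=imaging.snapshot("scene")[120:240,220:360,::-1]
cv2.imwrite("pics/d.png",cv2.resize(im,None,fx=5,fy=5,interpolation=cv2.INTER_CUBIC))
arc(range(28,48,2)); tc(15);tc(20);tc(25)
E
```

```text
time: 8.0
tool_pos: [548.9, -144.3, 44.4]
tcp_rot: [-179.9, 13.2, 84.4]
ft_force: [-2.1, -10.9, 4.6]
finger_gap: 50.2
t 8.0 tcp [ 548.9 -144.3   44.4] rot [-179.9   13.2   84.4] along-u from edge -99.1 lat -4.7 F.u -11.0 F.n -1.0 Fz 4.6 gap 50.2 J [-12.  12. 102. -14.  66.  -0.]
28 s,z -96.3 46.8 [ 0.21 -0.04 -0.25] [-0.1 -0.8 -0.1]
30 s,z -95.0 49.8 [ 0.27 -0.04 -0.58] [-0.1 -1.8 -0.1]
32 s,z -93.6 52.8 [ 0.34 -0.04 -0.9 ] [-0.1 -2.8 -0.1]
34 s,z -92.1 55.7 [ 0.42 -0.04 -1.22] [-0.1 -3.8 -0.1]
36 s,z -90.5 58.6 [ 0.51 -0.04 -1.54] [-0.1 -4.8 -0.1]
38 s,z -88.8 61.4 [ 0.61 -0.04 -1.85] [-0.1 -5.8 -0.1]
40 s,z -87.0 64.2 [ 0.72 -0.04 -2.16] [-0.1 -6.8 -0.1]
42 s,z -85.1 66.9 [ 0.84 -0.04 -2.46] [-0.1 -7.8 -0.1]
44 s,z -83.1 69.5 [ 0.97 -0.04 -2.76] [-0.1 -8.8 -0.1]
46 s,z -81.1 72.0 [ 1.11 -0.04 -3.06] [-0.1 -9.8 -0.1]
15 -55 [392. 300.]
15 55 [302. 411.]
20 -55 [395. 295.]
20 55 [304. 407.]
25 -55 [398. 292.]
25 55 [307. 404.]
```

View pics/d.png

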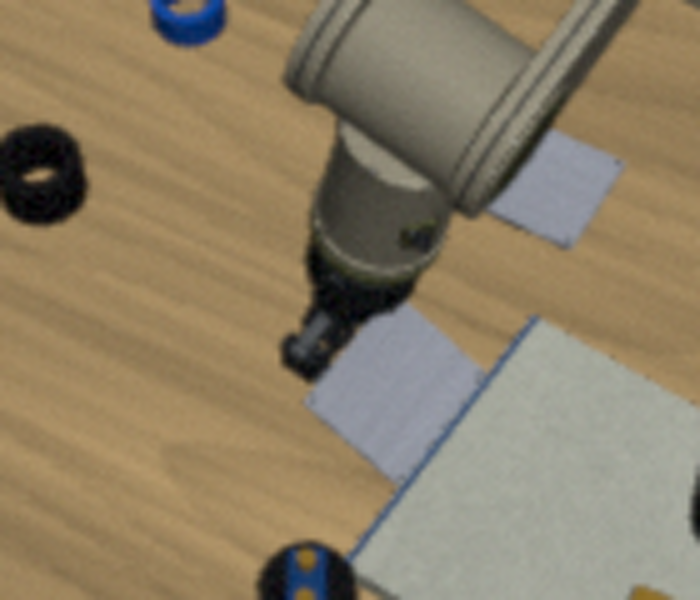

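The visible trail corner at crop (306,403) matches about 25°. I'll continue.

```bash
python3 -m creep '0.21 0 -0.25 0 -0.8 0 5; 0.27 0 -0.58 0 -1.8 0 5; 0.34 0 -0.9 0 -2.8 0 5; 0.42 0 -1.22 0 -3.8 0 5; 0.51 0 -1.54 0 -4.8 0 5; 0.61 0 -1.85 0 -5.8 0 5; 0.72 0 -2.16 0 -6.8 0 5; 0.84 0 -2.46 0 -7.8 0 5; 0.97 0 -2.76 0 -8.8 0 5; 1.11 0 -3.06 0 -9.8 0 5'
python3 - <<'E'
from h import *
import cv2
show()
im=imaging.snapshot("scene")[120:240,220:360,::-1]
cv2.imwrite("pics/e.png",cv2.resize(im,None,fx=5,fy=5,interpolation=cv2.INTER_CUBIC))
arc(range(48,64,2)); tc(35);tc(40);tc(45)
E
```

```text
time: 9.05
tool_pos: [550.9, -126.1, 72.3]
tcp_rot: [-180.0, 23.1, 84.4]
ft_force: [0.4, 0.2, 0.3]
finger_gap: 49.8
t 9.05 tcp [ 550.9 -126.1   72.3] rot [-180.    23.1   84.4] along-u from edge -80.8 lat -4.5 F.u 0.2 F.n 0.4 Fz 0.3 gap 49.8 J [ -4.  12. 101. -25.  70.  11.]
48 s,z -79.0 74.5 [ 0.04 -0.06 -0.24] [-0.1 -0.9 -0.1]
50 s,z -76.8 76.9 [ 0.15 -0.06 -0.55] [-0.1 -1.9 -0.1]
52 s,z -74.5 79.2 [ 0.27 -0.06 -0.85] [-0.1 -2.9 -0.1]
54 s,z -72.1 81.4 [ 0.4  -0.06 -1.15] [-0.1 -3.9 -0.1]
56 s,z -69.7 83.6 [ 0.54 -0.06 -1.44] [-0.1 -4.9 -0.1]
58 s,z -67.2 85.6 [ 0.69 -0.06 -1.72] [-0.1 -5.9 -0.1]
60 s,z -64.6 87.6 [ 0.85 -0.06 -2.01] [-0.1 -6.9 -0.1]
62 s,z -62.0 89.4 [ 1.02 -0.06 -2.28] [-0.1 -7.9 -0.1]
35 -55 [407. 286.]
35 55 [315. 399.]
40 -55 [412. 285.]
40 55 [321. 398.]
45 -55 [418. 284.]
45 55 [326. 397.]
```

View pics/e.png

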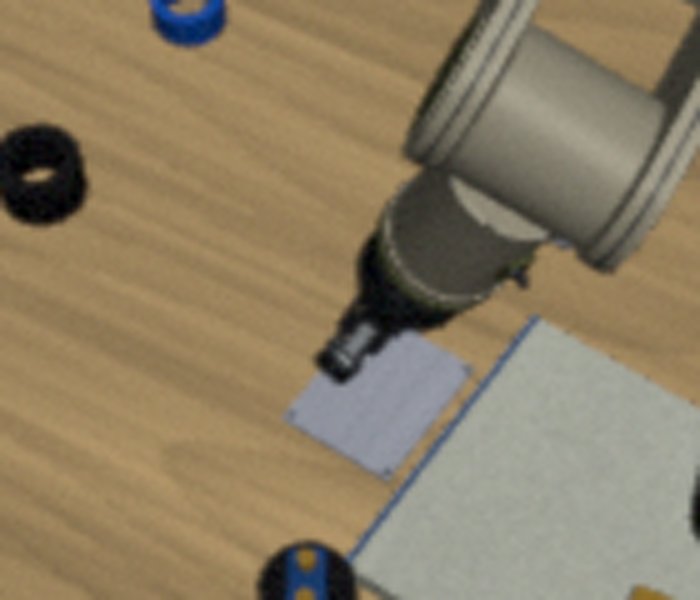

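The arc lost it. The picture shows the module flat again, about 12 mm off the edge, with its lead corners at crop (387,475) and (468,370) and the hand above it. The likely cause is that the leading edge slides down the wall as the module turns, because the housing's lower corner carries it. The trailing edge then sat about 11 mm lower than my path and slipped off the tip. I'll set up again with the correct kinematics.

```bash
cat >> h.py <<'E'
def tgt(s,z,lat=-5.,tilt=0):
    P=edge+s*u+lat*n;P[2]=z;return goto(P,tilt=tilt)
def contact(t):
    T=np.radians(t);c,s=np.cos(T),np.sin(T)
    # lead top corner on wall s=0; lowest of housing corner / plate lead-bottom corner on bench
    zc=max(19*c-8*s, 4*c, 0)
    return np.array([0-90*c-2*s, zc+90*s-2*c])
def arc2(ths,push=1.5,psi=lambda t:.6*t,off=(-14.8,-16.2),lat=-5.,dz=0,ds=0):
    for t in ths:
        T=np.radians(t);p=psi(t);q=np.radians(p)
        c=contact(t)+push*np.array([np.cos(T*.7),-np.sin(T*.7)])
        o=np.array([off[0]*np.cos(q)+off[1]*np.sin(q),-off[0]*np.sin(q)+off[1]*np.cos(q)])
        s,z=c+o+[ds,dz]
        d,w=tgt(s,z,lat,p);print(t,"s,z",round(s,1),round(z,1),d,w)
E
python3 - <<'E'
from h import *
print(tgt(-100,95,tilt=15),tgt(-136,95),tgt(-136,2))
for t in range(0,95,10): print(t,contact(t).round(1))
E
```

```text
(array([-2.7 , -0.06, -1.3 ]), array([-0. ,  8.1, -0.1])) (array([-6.01, -0.05,  0.12]), array([-0. , 23.1, -0.1])) (array([-2.35, -0.05,  8.67]), array([-0. , 23.1, -0.1]))
0 [-90.  17.]
10 [-89.  31.]
20 [-85.3  44. ]
30 [-78.9  55.7]
40 [-70.2  65.7]
50 [-59.4  73.7]
60 [-46.7  79.5]
70 [-32.7  85.3]
80 [-17.6  89. ]
90 [-2. 90.]
```

```bash
python3 -m creep '-1.3 0 -0.7 0 4 0 5; -2.7 0 -1.3 0 8 0 5; -4.4 0 -0.6 0 16 0 5; -6 0 0.1 0 23 0 5; -6 0 0.1 0 23 0 5; -4.9 0 2.7 0 23 0 5; -3.8 0 5.3 0 23 0 5; -2.9 0 7.4 0 23 0 5; -2.35 0 8.7 0 23 0 5; -2.35 0 8.7 0 23 0 5'
python3 - <<'E'
from h import *
import cv2
show()
im=imaging.snapshot("scene")[120:240,220:360,::-1]
cv2.imwrite("pics/f.png",cv2.resize(im,None,fx=5,fy=5,interpolation=cv2.INTER_CUBIC))
tc(0,s0=-13)
E
```

```text
time: 10.1
tool_pos: [543.6, -179.8, -0.9]
tcp_rot: [-179.7, 0.1, 84.5]
ft_force: [-0.1, -0.0, 0.0]
finger_gap: 50.5
t 10.1 tcp [ 543.6 -179.8   -0.9] rot [-1.797e+02  1.000e-01  8.450e+01] along-u from edge -134.9 lat -6.6 F.u -0.0 F.n -0.1 Fz 0.0 gap 50.5 J [-23.  17. 100.  -0.  63. -18.]
0 -55 [375. 307.]
0 55 [286. 416.]
```

View pics/f.png

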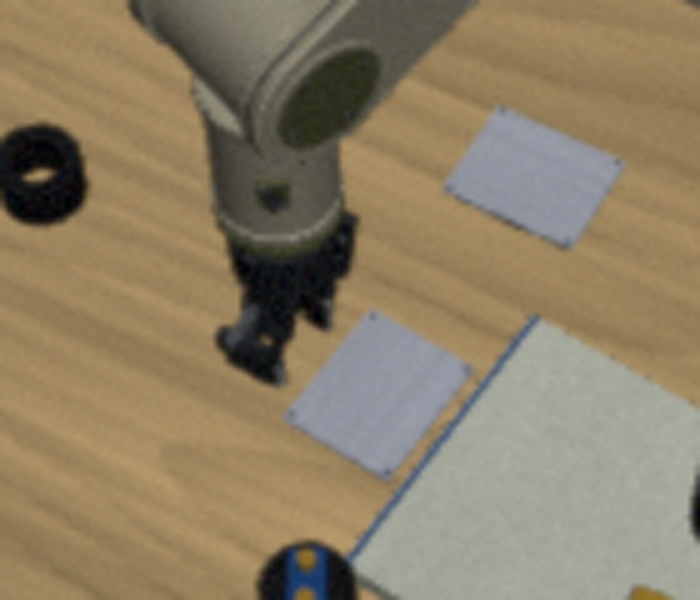

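The fingers are clear behind the trailing side and the module is flat and parallel, trail corners at crop (372,312) and (288,415). I'll lower a touch for more overlap, then push to the wall.

```bash
python3 -m creep '0 -0.15 0.1 0 0 0 5; 0 -0.15 0.15 0 0 0 5'; python3 -m creep '0.5 0 0 0 0 0 5; 1.0 0 0 0 0 0 5; 1.5 0 0 0 0 0 5; 2.0 0 0 0 0 0 5; 2.4 0 0 0 0 0 5; 2.8 0 0 0 0 0 5; 3.0 0 0 0 0 0 5; 3.1 0 0 0 0 0 5;3.15 0 0 0 0 0 5'; python3 -c "
from h import *
show()
arc2([2,4,6,8,10])"
```

```text
time: 10.35
tool_pos: [544.3, -180.5, 0.7]
tcp_rot: [-180.0, 0.2, 84.5]
ft_force: [-0.7, 0.6, 0.8]
finger_gap: 50.0
time: 11.25
tool_pos: [547.4, -150.0, 0.9]
tcp_rot: [-180.0, 0.3, 84.5]
ft_force: [-0.6, -7.4, 1.1]
finger_gap: 49.7
t 11.25 tcp [ 547.4 -150.     0.9] rot [-180.     0.3   84.5] along-u from edge -104.9 lat -5.7 F.u -7.4 F.n 0.1 Fz 1.1 gap 49.7 J [-20.  16. 101.  -0.  63. -15.]
2 s,z -103.7 3.9 [ 0.12  0.07 -0.31] [-0.  -0.9 -0. ]
4 s,z -103.9 7.0 [ 0.1   0.07 -0.62] [-0.  -2.1 -0. ]
6 s,z -104.0 10.1 [ 0.08  0.07 -0.93] [-0.  -3.3 -0. ]
8 s,z -104.0 13.2 [ 0.08  0.07 -1.23] [-0.  -4.5 -0. ]
10 s,z -103.9 16.2 [ 0.09  0.07 -1.54] [-0.  -5.7 -0. ]
```

```bash
python3 -m creep '-0.3 0 0 0 0 0 5; -0.3 0 0.1 0 0 0 5; -0.3 0 0.2 0 0 0 5; -0.3 0 0.25 0 0 0 5'; python3 -m creep '0 0 0 0 0 0 5;0 0 0 0 0 0 5'; python3 -m creep '0 0 0.1 0 0 0 5;0 0 0.1 0 0 0 5'
```

```text
time: 11.65
tool_pos: [546.8, -152.7, -2.0]
tcp_rot: [-179.9, 0.2, 84.5]
ft_force: [-0.0, -0.7, -0.5]
finger_gap: 50.4
time: 11.85
tool_pos: [546.7, -152.5, -2.2]
tcp_rot: [-179.9, 0.2, 84.5]
ft_force: [0.6, 0.1, 0.4]
finger_gap: 50.3
time: 12.05
tool_pos: [546.9, -152.5, -2.9]
tcp_rot: [-179.9, 0.2, 84.5]
ft_force: [-0.2, -0.1, 2.8]
finger_gap: 49.8
```

```bash
python3 -m creep '0.2 0 -0.05 0 0 0 5; 0.35 0 -0.05 0 0 0 5; 0.4 0 -0.05 0 0 0 5'; python3 -c "
from h import *
show()
arc2([2,4,6,8,10,12,14],off=(-14.8,-19.2))"
```

```text
time: 12.35
tool_pos: [547.1, -149.9, -2.4]
tcp_rot: [-179.9, 0.4, 84.5]
ft_force: [-2.0, -9.4, -0.3]
finger_gap: 49.9
t 12.35 tcp [ 547.1 -149.9   -2.4] rot [-179.9    0.4   84.5] along-u from edge -104.8 lat -6.0 F.u -9.5 F.n -1.1 Fz -0.3 gap 49.9 J [-20.  16. 101.  -0.  62. -15.]
2 s,z -103.7 0.9 [ 0.11  0.1  -0.33] [-0.1 -0.8 -0. ]
4 s,z -104.0 4.0 [ 0.08  0.1  -0.64] [-0.1 -2.  -0. ]
6 s,z -104.2 7.1 [ 0.06  0.1  -0.95] [-0.1 -3.2 -0. ]
8 s,z -104.3 10.2 [ 0.05  0.1  -1.26] [-0.1 -4.4 -0. ]
10 s,z -104.2 13.3 [ 0.05  0.1  -1.56] [-0.1 -5.6 -0. ]
12 s,z -104.1 16.3 [ 0.07  0.1  -1.86] [-0.1 -6.8 -0. ]
14 s,z -103.8 19.2 [ 0.09  0.1  -2.16] [-0.1 -8.  -0. ]
```

```bash
python3 -m creep '0.14 0 -0.33 0 -0.8 0 5; 0.14 0 -0.64 0 -2 0 5; 0.12 0 -0.95 0 -3.2 0 5; 0.12 0 -1.26 0 -4.4 0 5; 0.12 0 -1.56 0 -5.6 0 5; 0.13 0 -1.86 0 -6.8 0 5; 0.15 0 -2.16 0 -8 0 5'; python3 -c "
from h import *
show()
arc2([16,18,20,22,24,26],off=(-14.8,-19.2),lat=-6)"
```

```text
time: 13.05
tool_pos: [547.1, -150.5, 19.8]
tcp_rot: [-180.0, 8.6, 84.4]
ft_force: [-2.4, -11.1, 1.4]
finger_gap: 50.1
t 13.05 tcp [ 547.1 -150.5   19.8] rot [-180.     8.6   84.4] along-u from edge -105.4 lat -5.9 F.u -11.3 F.n -1.3 Fz 1.4 gap 50.1 J [-15.  14. 102. -10.  63.  -5.]
16 s,z -103.4 22.2 [ 0.17 -0.01 -0.26] [-0.1 -1.  -0.1]
18 s,z -102.9 25.1 [ 0.17 -0.01 -0.56] [-0.1 -2.2 -0.1]
20 s,z -102.3 28.0 [ 0.19 -0.01 -0.85] [-0.1 -3.4 -0.1]
22 s,z -101.5 30.8 [ 0.22 -0.01 -1.14] [-0.1 -4.6 -0.1]
24 s,z -100.7 33.5 [ 0.26 -0.01 -1.42] [-0.1 -5.8 -0.1]
26 s,z -99.8 36.2 [ 0.31 -0.01 -1.71] [-0.1 -7.  -0.1]
```

```bash
python3 -m creep '0.17 0 -0.26 0 -1 0 5; 0.17 0 -0.56 0 -2.2 0 5; 0.19 0 -0.85 0 -3.4 0 5; 0.22 0 -1.14 0 -4.6 0 5; 0.26 0 -1.42 0 -5.8 0 5; 0.31 0 -1.71 0 -7 0 5'
python3 - <<'E'
from h import *
import cv2
show()
im=imaging.snapshot("scene")[120:240,220:360,::-1]
cv2.imwrite("pics/g.png",cv2.resize(im,None,fx=5,fy=5,interpolation=cv2.INTER_CUBIC))
arc2([28,30,32,34,36],off=(-14.8,-19.2),lat=-6)
for t in (20,25,30):
  for l in (-55,55):
    for zo in (0,):
        c=contact(t);P=edge+c[0]*u+(l-5)*n;P[2]=c[1];print(t,l,((proj("scene",P)-[220,120]+.5)*5-.5).round())
E
```

```text
time: 13.65
tool_pos: [547.5, -147.6, 37.4]
tcp_rot: [-180.0, 15.9, 84.4]
ft_force: [-4.6, -14.2, 5.1]
finger_gap: 50.2
t 13.65 tcp [ 547.5 -147.6   37.4] rot [-180.    15.9   84.4] along-u from edge -102.5 lat -5.8 F.u -14.5 F.n -3.2 Fz 5.1 gap 50.2 J [-10.  13. 102. -18.  65.   3.]
28 s,z -98.7 38.9 [ 0.32 -0.03 -0.2 ] [-0.1 -0.8 -0.1]
30 s,z -97.6 41.5 [ 0.36 -0.03 -0.48] [-0.1 -2.  -0.1]
32 s,z -96.3 44.0 [ 0.41 -0.03 -0.76] [-0.1 -3.2 -0.1]
34 s,z -94.9 46.5 [ 0.48 -0.03 -1.04] [-0.1 -4.4 -0.1]
36 s,z -93.5 48.9 [ 0.55 -0.03 -1.31] [-0.1 -5.6 -0.1]
20 -55 [395. 300.]
20 55 [305. 411.]
25 -55 [398. 297.]
25 55 [308. 408.]
30 -55 [402. 295.]
30 55 [312. 407.]
```

View pics/g.png

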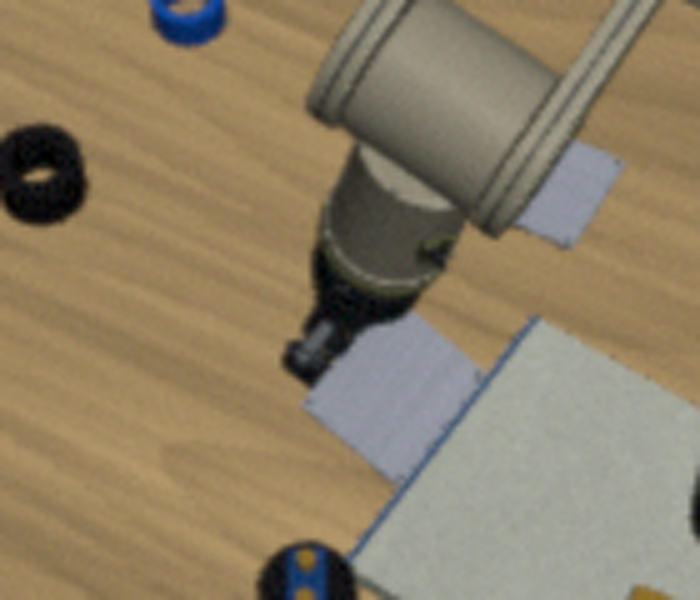

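```bash
python3 -m creep '0.22 0 -0.22 0 -0.8 0 5; 0.26 0 -0.5 0 -2 0 5; 0.31 0 -0.78 0 -3.2 0 5'; python3 -c "
from h import *
show()
arc2([32,34,36,38],off=(-14.8,-19.2),lat=-6)"
```

```text
time: 14.0
tool_pos: [547.8, -145.1, 45.8]
tcp_rot: [-180.0, 19.5, 84.4]
ft_force: [-3.2, -14.6, 6.8]
finger_gap: 49.8
t 14.0 tcp [ 547.8 -145.1   45.8] rot [-180.    19.5   84.4] along-u from edge -100.0 lat -5.8 F.u -14.9 F.n -1.8 Fz 6.8 gap 49.8 J [ -8.  13. 102. -21.  66.   7.]
32 s,z -96.3 44.0 [ 0.41 -0.02  0.04] [-0.1  0.3 -0.1]
34 s,z -94.9 46.5 [ 0.46 -0.02 -0.23] [-0.1 -0.9 -0.1]
36 s,z -93.5 48.9 [ 0.51 -0.02 -0.51] [-0.1 -2.1 -0.1]
38 s,z -91.9 51.2 [ 0.58 -0.02 -0.78] [-0.1 -3.3 -0.1]
```

```bash
cat >> h.py <<'E'
def nxt(dths=(2,4),push=1.5,kpsi=1.2,offz=-19.2,lat=-6,pmax=45,drop=0.):
    show()
    s_=r.sense();R=Ro.from_euler('xyz',s_["tcp_rot"],degrees=True).as_matrix()
    tz=R[:,2]; psi=np.degrees(np.arctan2(-tz@u,-tz[2])); p=s_["tool_pos"]
    S=(p-edge)@u;Z=p[2]
    def o(q):
        q=np.radians(q);return np.array([-14.8*np.cos(q)+offz*np.sin(q),14.8*np.sin(q)+offz*np.cos(q)])
    c=np.array([S,Z])-o(psi)
    zp=c[1]-np.sqrt(max(0,8100-c[0]**2)); th=np.degrees(np.arctan2(c[1]-zp,-c[0]))
    f=s_["ft_force"];F=np.array([-f@u,-f[2]])
    print("psi",round(psi,1),"contact",c.round(1),"th",round(th,1),"pivot z",round(zp,1),"force angle",np.degrees(np.arctan2(-F[1],F[0])).round(1),"|F|",np.hypot(*F).round(1))
    for d in dths:
        t=np.radians(th+d); q=min(psi+d*kpsi,pmax)
        g=np.array([-90*np.cos(t),zp-drop*d/dths[-1]+90*np.sin(t)])+push*np.array([np.cos(t),-np.sin(t)])+o(q)
        dd,w=tgt(g[0],g[1],lat,q);print("+",d,"s,z",g.round(1),dd,w)
E
python3 -c "
from h import *
nxt()"
```

```text
t 14.0 tcp [ 547.8 -145.1   45.8] rot [-180.    19.5   84.4] along-u from edge -100.0 lat -5.8 F.u -14.9 F.n -1.8 Fz 6.8 gap 49.8 J [ -8.  13. 102. -21.  66.   7.]
psi 19.5 contact [-79.7  59. ] th 27.7 pivot z 17.1 force angle 24.6 |F| 16.4
+ 2 s,z [-97.7  48.7] [ 0.12 -0.02 -0.35] [-0.1 -2.4 -0.1]
+ 4 s,z [-96.6  52.2] [ 0.1  -0.02 -0.72] [-0.1 -4.8 -0.1]
```

```bash
python3 -m creep '0.12 0 -0.35 0 -2.4 0 5; 0.12 0 -0.7 0 -4.8 0 5'; python3 -c "
from h import *
nxt()"
```

```text
time: 14.2
tool_pos: [548.1, -142.0, 52.4]
tcp_rot: [-180.0, 24.4, 84.3]
ft_force: [0.3, 1.0, 0.3]
finger_gap: 50.1
t 14.2 tcp [ 548.1 -142.    52.4] rot [-180.    24.4   84.3] along-u from edge -96.9 lat -5.7 F.u 1.0 F.n 0.2 Fz 0.3 gap 50.1 J [ -4.  14. 102. -27.  68.  12.]
psi 24.4 contact [-75.5  63.8] th 33.0 pivot z 14.8 force angle 161.3 |F| 1.1
+ 2 s,z [-94.4  55. ] [ 0.12 -0.03 -0.35] [-0.1 -2.4 -0.2]
+ 4 s,z [-93.   58.5] [ 0.11 -0.03 -0.72] [-0.1 -4.8 -0.2]
```

Run:
```python
from h import *
import cv2
im=imaging.snapshot("scene")[130:230,240:340,::-1]
cv2.imwrite("pics/i.png",cv2.resize(im,None,fx=6,fy=6,interpolation=cv2.INTER_CUBIC))
```

```text
(no output)
```

View pics/i.png

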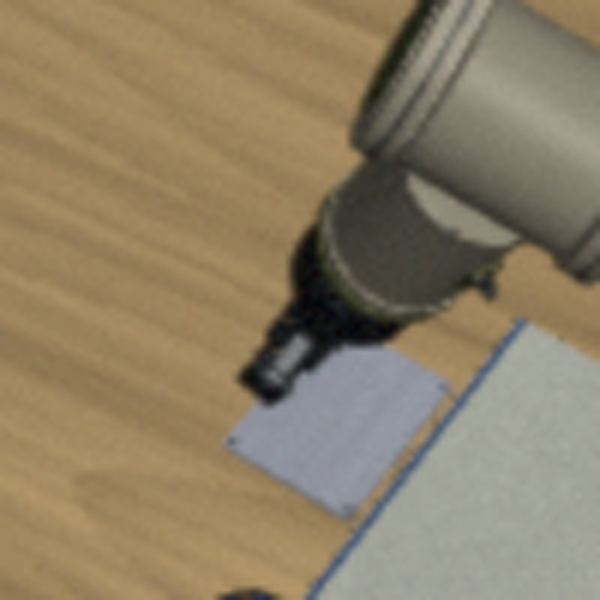

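It lost the plate again at about 30°, and the module lies flat about 10 mm from the edge. The force angle reached about 25° just before. Tilting the finger along with the plate pointed the push too far down, so the leading edge let go on the wall. A near-vertical finger fixes this: the angle then depends only on the horizontal distance from finger to wall, so a drop of the leading edge can't open the contact. I'll set up again.

Run:
```python
from h import *
print(tgt(-112,70,-5,15),tgt(-136,70,-5,0),tgt(-136,-2,-5,0))
```

```text
(array([-2.21,  0.09, -0.95]), array([-0.1,  9.5, -0.1])) (array([-4.39,  0.09,  0.04]), array([-0.1, 24.5, -0.1])) (array([-1.41,  0.1 ,  6.6 ]), array([-0.1, 24.5, -0.1]))
```

```bash
python3 -m creep '-1.1 0 -0.5 0 4.7 0 5; -2.2 0.05 -0.95 0 9.5 0 5; -3.3 0.05 -0.5 0 17 0 5; -4.4 0.08 0 0 24.5 0 5; -4.4 0.08 0 0 24.5 0 5; -3.6 0.08 2 0 24.5 0 5; -2.6 0.08 4 0 24.5 0 5; -1.8 0.08 5.7 0 24.5 0 5; -1.45 0.08 6.5 0 24.5 0 5; -1.45 0.08 6.5 0 24.5 0 5; -1.45 0.08 6.5 0 24.5 0 5'
python3 - <<'E'
from h import *
import cv2
show()
im=imaging.snapshot("scene")[120:240,220:360,::-1]
cv2.imwrite("pics/j.png",cv2.resize(im,None,fx=5,fy=5,interpolation=cv2.INTER_CUBIC))
E
```

```text
time: 15.35
tool_pos: [545.2, -180.7, -0.8]
tcp_rot: [-180.0, -0.0, 84.4]
ft_force: [0.5, 0.3, 0.1]
finger_gap: 50.0
t 15.35 tcp [ 545.2 -180.7   -0.8] rot [-180.    -0.    84.4] along-u from edge -135.7 lat -4.9 F.u 0.4 F.n 0.5 Fz 0.1 gap 50.0 J [-23.  17. 100.  -0.  63. -18.]
```

View pics/j.png

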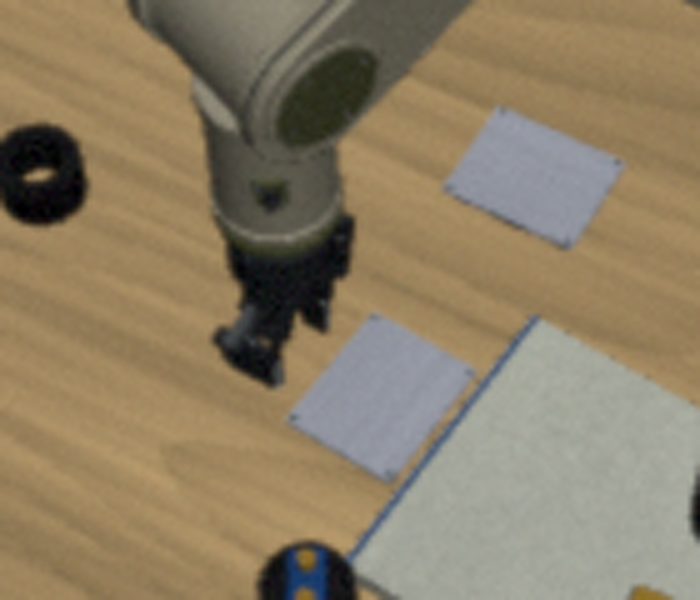

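```bash
python3 -m creep '0.5 0 -0.05 0 2 0 5; 1.0 0 -0.05 0 4 0 5; 1.5 0 -0.05 0 6 0 5; 2.0 0 -0.05 0 8 0 5; 2.4 0 -0.05 0 8 0 5; 2.8 0 -0.05 0 8 0 5; 3.1 0 -0.05 0 8 0 5'; python3 -m creep '0.1 0 0.1 0 0 0 5; 0.2 0 0.15 0 0 0 5;0.3 0 0.15 0 0 0 5'; python3 -c "
from h import *
nxt(lat=-5)"
```

```text
time: 16.1
tool_pos: [548.6, -149.7, 0.1]
tcp_rot: [180.0, -7.9, 84.4]
ft_force: [-0.2, -1.5, 1.3]
finger_gap: 50.2
time: 16.4
tool_pos: [549.0, -147.7, -0.6]
tcp_rot: [179.9, -7.8, 84.4]
ft_force: [-4.5, -9.8, 1.9]
finger_gap: 50.1
t 16.4 tcp [ 549.  -147.7   -0.6] rot [179.9  -7.8  84.4] along-u from edge -102.5 lat -4.3 F.u -10.1 F.n -3.5 Fz 1.9 gap 50.1 J [-25.  18. 100.   8.  65. -23.]
psi -7.8 contact [-90.4  20.4] th 0.0 pivot z 20.4 force angle 10.4 |F| 10.3
+ 2 s,z [-101.4    3. ] [ 0.16 -0.07 -0.34] [ 0.1 -2.4 -0.1]
+ 4 s,z [-102.1    6.7] [ 0.14 -0.07 -0.71] [ 0.1 -4.8 -0.1]
```

```bash
cat >> h.py <<'E'
def lift(lst,s0,z0,psi,lat=-4.5,push=1.5):
    show()
    for t,drop in lst:
        T=np.radians(t)
        s=s0+90*(1-np.cos(T))+push; z=z0+90*np.sin(T)-drop
        print(t,"s,z",round(s,1),round(z,1),*tgt(s,z,lat,psi))
E
python3 -c "
from h import *
lift([(2,0),(4,0),(6,0),(8,0),(10,0),(12,0),(14,0.)],-102.5,-0.6,-7.8)"
```

```text
t 16.4 tcp [ 549.  -147.7   -0.6] rot [179.9  -7.8  84.4] along-u from edge -102.5 lat -4.3 F.u -10.1 F.n -3.5 Fz 1.9 gap 50.1 J [-25.  18. 100.   8.  65. -23.]
2 s,z -100.9 2.5 [ 0.19 -0.02 -0.29] [ 0.1  0.  -0.1]
4 s,z -100.8 5.7 [ 0.25 -0.02 -0.6 ] [ 0.1  0.  -0.1]
6 s,z -100.5 8.8 [ 0.32 -0.02 -0.91] [ 0.1  0.  -0.1]
8 s,z -100.1 11.9 [ 0.4  -0.02 -1.21] [ 0.1  0.  -0.1]
10 s,z -99.6 15.0 [ 0.49 -0.02 -1.51] [ 0.1  0.  -0.1]
12 s,z -99.0 18.1 [ 0.59 -0.02 -1.81] [ 0.1  0.  -0.1]
14 s,z -98.3 21.2 [ 0.71 -0.02 -2.1 ] [ 0.1  0.  -0.1]
```

```bash
python3 -m creep '0.19 0 -0.3 0 0 0 5; 0.25 0 -0.6 0 0 0 5; 0.32 0 -0.9 0 0 0 5; 0.4 0 -1.2 0 0 0 5; 0.49 0 -1.5 0 0 0 5; 0.59 0 -1.8 0 0 0 5; 0.71 0 -2.1 0 0 0 5'
python3 - <<'E'
from h import *
import cv2
show()
im=imaging.snapshot("scene")[120:240,220:360,::-1]
cv2.imwrite("pics/k.png",cv2.resize(im,None,fx=5,fy=5,interpolation=cv2.INTER_CUBIC))
lift([(16,0),(18,0),(20,0),(22,0),(24,0)],-102.5,-0.6,-7.8)
E
```

```text
time: 17.1
tool_pos: [549.2, -145.5, 21.4]
tcp_rot: [179.9, -7.6, 84.4]
ft_force: [-2.8, -10.8, 1.5]
finger_gap: 49.8
t 17.1 tcp [ 549.2 -145.5   21.4] rot [179.9  -7.6  84.4] along-u from edge -100.3 lat -4.3 F.u -11.0 F.n -1.8 Fz 1.5 gap 49.8 J [-25.  16.  99.   8.  68. -22.]
t 17.15 tcp [ 549.4 -145.6   22. ] rot [179.9  -7.6  84.4] along-u from edge -100.3 lat -4.1 F.u -9.8 F.n -3.1 Fz 1.0 gap 49.9 J [-25.  16.  99.   8.  68. -22.]
16 s,z -97.5 24.2 [ 0.31 -0.04 -0.18] [ 0.1  0.2 -0.1]
18 s,z -96.6 27.2 [ 0.44 -0.04 -0.47] [ 0.1  0.2 -0.1]
20 s,z -95.6 30.2 [ 0.58 -0.04 -0.75] [ 0.1  0.2 -0.1]
22 s,z -94.4 33.1 [ 0.73 -0.04 -1.02] [ 0.1  0.2 -0.1]
24 s,z -93.2 36.0 [ 0.89 -0.04 -1.29] [ 0.1  0.2 -0.1]
```

View pics/k.png

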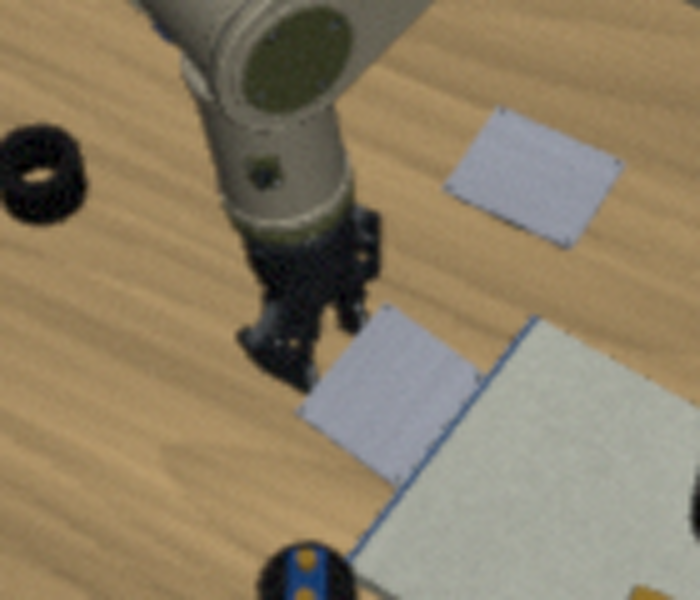

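The trail corner at crop (300,412) with the lead on the wall means about 12–14°, with force about 10 N nearly horizontal. I'll keep going with the finger angle fixed.

```bash
python3 -m creep '0.25 0 -0.2 0 0 0 5; 0.38 0 -0.48 0 0 0 5; 0.52 0 -0.75 0 0 0 5; 0.67 0 -1.02 0 0 0 5'
python3 - <<'E'
from h import *
lift([(24,0),(26,0),(28,0),(30,0)],-102.5,-0.6,-7.8)
E
```

```text
time: 17.55
tool_pos: [549.7, -142.2, 33.4]
tcp_rot: [179.9, -7.4, 84.4]
ft_force: [-3.9, -9.9, 3.2]
finger_gap: 50.0
t 17.55 tcp [ 549.7 -142.2   33.4] rot [179.9  -7.4  84.4] along-u from edge -96.9 lat -4.2 F.u -10.3 F.n -2.9 Fz 3.2 gap 50.0 J [-24.  15.  99.   8.  69. -22.]
24 s,z -93.2 36.0 [ 0.4  -0.03 -0.21] [ 0.1  0.4 -0.1]
26 s,z -91.9 38.9 [ 0.57 -0.03 -0.48] [ 0.1  0.4 -0.1]
28 s,z -90.5 41.7 [ 0.75 -0.03 -0.74] [ 0.1  0.4 -0.1]
30 s,z -88.9 44.4 [ 0.93 -0.03 -0.99] [ 0.1  0.4 -0.1]
```

```bash
python3 -m creep '0.35 0 -0.15 0 0.6 0 5; 0.5 0 -0.32 0 1.2 0 5'
python3 - <<'E'
from h import *
lift([(26,1),(28,2),(30,3)],-102.5,-0.6,-7.8)
E
```

```text
time: 17.75
tool_pos: [550.0, -139.9, 37.9]
tcp_rot: [179.9, -8.4, 84.4]
ft_force: [-5.8, -12.9, 5.0]
finger_gap: 50.0
t 17.75 tcp [ 550.  -139.9   37.9] rot [179.9  -8.4  84.4] along-u from edge -94.7 lat -4.0 F.u -13.4 F.n -4.5 Fz 5.0 gap 50.0 J [-25.  14.  99.   9.  69. -22.]
26 s,z -91.9 37.9 [ 0.27 -0.05  0.05] [ 0.2 -0.6 -0.1]
28 s,z -90.5 39.7 [ 0.44 -0.05 -0.11] [ 0.2 -0.6 -0.1]
30 s,z -88.9 41.4 [ 0.62 -0.05 -0.26] [ 0.2 -0.6 -0.1]
```

Run:
```python
from h import *
nxt((1,2,3,4),push=1.5,kpsi=-2,offz=-19.2,lat=-4,drop=2)
```

```text
t 17.75 tcp [ 550.  -139.9   37.9] rot [179.9  -8.4  84.4] along-u from edge -94.7 lat -4.0 F.u -13.4 F.n -4.5 Fz 5.0 gap 50.0 J [-25.  14.  99.   9.  69. -22.]
psi -8.4 contact [-82.8  59.1] th 23.1 pivot z 23.8 force angle 20.5 |F| 14.3
+ 1 s,z [-91.9  37.9] [0.27 0.   0.05] [ 0.2  2.  -0.1]
+ 2 s,z [-90.5  38.4] [0.42 0.   0.02] [ 0.2  4.  -0.1]
+ 3 s,z [-89.1  38.9] [ 0.57  0.   -0.02] [ 0.2  6.  -0.1]
+ 4 s,z [-87.6  39.5] [ 0.72  0.   -0.05] [ 0.2  8.  -0.1]
```

```bash
python3 -m creep '0.25 0 0 0 2 0 5; 0.4 0 -0.02 0 4 0 5; 0.55 0 -0.05 0 6 0 5; 0.7 0 -0.1 0 8 0 5'
python3 - <<'E'
from h import *
import cv2
im=imaging.snapshot("scene")[120:240,220:360,::-1]
cv2.imwrite("pics/l.png",cv2.resize(im,None,fx=5,fy=5,interpolation=cv2.INTER_CUBIC))
nxt((1,2,3,4),push=1.5,kpsi=-2,offz=-19.2,lat=-4,drop=2)
E
```

```text
time: 18.15
tool_pos: [551.1, -134.6, 40.5]
tcp_rot: [179.8, -16.3, 84.4]
ft_force: [-1.1, -6.6, 1.7]
finger_gap: 49.6
t 18.2 tcp [ 550.9 -134.6   40.3] rot [179.8 -16.5  84.4] along-u from edge -89.2 lat -3.6 F.u -3.6 F.n -0.1 Fz 1.7 gap 49.9 J [-29.  17.  97.  16.  73. -29.]
psi -16.5 contact [-80.5  62.9] th 26.6 pivot z 22.7 force angle 26.0 |F| 4.0
+ 1 s,z [-86.4  40.2] [ 0.27 -0.04  0.09] [ 0.2  2.  -0.1]
+ 2 s,z [-84.9  40.8] [ 0.43 -0.04  0.07] [ 0.2  4.  -0.1]
+ 3 s,z [-83.3  41.4] [ 0.6  -0.04  0.06] [ 0.3  6.  -0.1]
+ 4 s,z [-81.7  42.1] [ 0.77 -0.04  0.04] [ 0.3  8.  -0.1]
```

View pics/l.png

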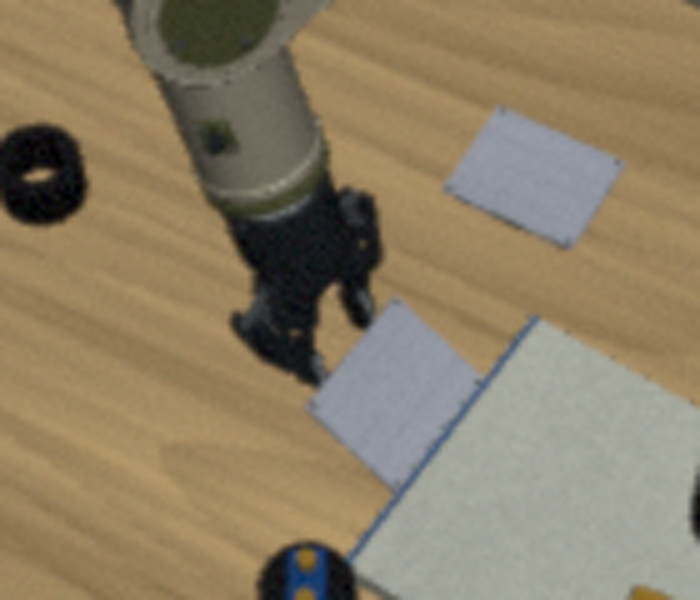

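```bash
cat >> h.py <<'E'
def fwd(lst,psi,lat=-4):
    show(); s_=r.sense();p=s_["tool_pos"];S=(p-edge)@u;Z=p[2]
    for ds,dz in lst: print(ds,dz,*tgt(S+ds,Z+dz,lat,psi))
def th_of_s(S,psi,offz=-19.2):
    q=np.radians(psi);o=-14.8*np.cos(q)+offz*np.sin(q)
    from scipy.optimize import brentq
    c=S-o
    return c,brentq(lambda t:contact(t)[0]-c,0,95)
E
python3 - <<'E'
from h import *
fwd([(2.5,1.5),(4,3),(5.5,5),(7,7)],-16.5)
E
```

```text
t 18.2 tcp [ 550.9 -134.6   40.3] rot [179.8 -16.5  84.4] along-u from edge -89.2 lat -3.6 F.u -3.6 F.n -0.1 Fz 1.7 gap 49.9 J [-29.  17.  97.  16.  73. -29.]
2.5 1.5 [ 0.28 -0.04 -0.07] [ 0.2  0.  -0.1]
4 3 [ 0.47 -0.04 -0.17] [ 0.2  0.  -0.1]
5.5 5 [ 0.67 -0.04 -0.32] [ 0.2  0.  -0.1]
7 7 [ 0.87 -0.04 -0.47] [ 0.2  0.  -0.1]
```

```bash
python3 -m creep '0.28 0 -0.07 0 0 0 5; 0.47 0 -0.17 0 0 0 5; 0.67 0 -0.32 0 0 0 5; 0.87 0 -0.47 0 0 0 5'
python3 - <<'E'
from h import *
import cv2
im=imaging.snapshot("scene")[120:240,220:360,::-1]
cv2.imwrite("pics/m.png",cv2.resize(im,None,fx=5,fy=5,interpolation=cv2.INTER_CUBIC))
fwd([(2.5,2),(4,4),(6,6),(8,8)],-16.5)
E
```

```text
time: 18.6
tool_pos: [551.8, -127.8, 47.6]
tcp_rot: [179.8, -16.5, 84.4]
ft_force: [-0.0, -3.1, 1.2]
finger_gap: 50.1
t 18.65 tcp [ 551.9 -127.4   47.9] rot [179.7 -16.5  84.4] along-u from edge -82.0 lat -3.3 F.u -3.4 F.n 0.2 Fz 0.9 gap 50.0 J [-28.  16.  97.  16.  74. -28.]
2.5 2 [ 0.3  -0.07 -0.12] [ 0.3  0.  -0.1]
4 4 [ 0.5  -0.07 -0.27] [ 0.3  0.  -0.1]
6 6 [ 0.75 -0.07 -0.41] [ 0.3  0.  -0.1]
8 8 [ 0.99 -0.07 -0.54] [ 0.3  0.  -0.1]
```

View pics/m.png

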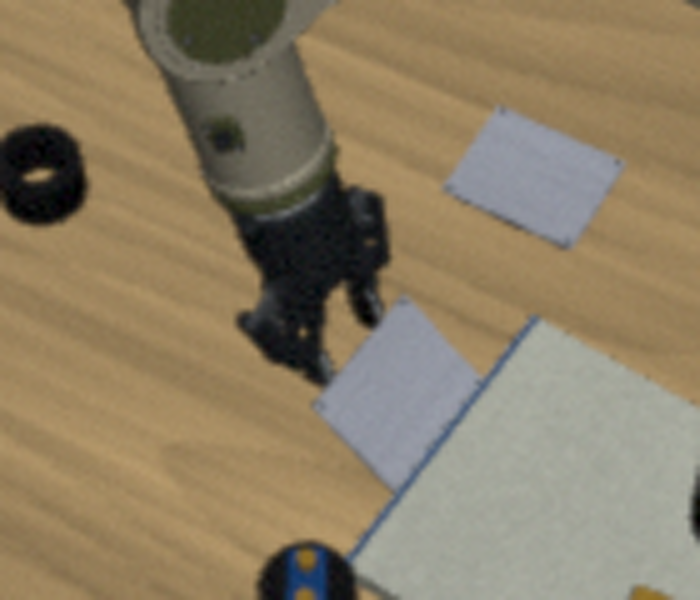

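It's now rising past 30° (trail corners at crop (405,300) and (316,405)) with only about 3 N. I'll continue.

```bash
python3 -m creep '0.3 0 -0.1 0 0 0 5; 0.5 0 -0.2 0 0 0 5; 0.75 0 -0.33 0 0 0 5; 0.99 0 -0.45 0 0 0 5'
python3 - <<'E'
from h import *
fwd([(3,1.5),(5,3),(7,4.5),(9,6),(11,7.5)],-16.5); s=r.sense(); print(th_of_s((s["tool_pos"]-edge)@u,-16.5))
E
```

```text
time: 19.05
tool_pos: [552.7, -118.8, 55.1]
tcp_rot: [179.7, -16.5, 84.4]
ft_force: [0.2, -2.3, 0.7]
finger_gap: 49.9
t 19.05 tcp [ 552.7 -118.8   55.1] rot [179.7 -16.5  84.4] along-u from edge -73.4 lat -3.3 F.u -2.3 F.n 0.4 Fz 0.7 gap 49.9 J [-27.  15.  98.  16.  74. -27.]
3 1.5 [ 0.33 -0.07 -0.06] [ 0.3 -0.  -0.1]
5 3 [ 0.56 -0.07 -0.15] [ 0.3 -0.  -0.1]
7 4.5 [ 0.8  -0.07 -0.23] [ 0.3 -0.  -0.1]
9 6 [ 1.03 -0.07 -0.32] [ 0.3 -0.  -0.1]
11 7.5 [ 1.27 -0.06 -0.41] [ 0.3 -0.  -0.1]
(np.float64(-64.64653675756229), 45.37374926588169)
```

```bash
python3 -m creep '0.33 0 -0.06 0 0 0 5; 0.56 0 -0.15 0 0 0 5; 0.8 0 -0.23 0 0 0 5; 1.03 0 -0.32 0 0 0 5; 1.27 0 -0.4 0 0 0 5'
python3 - <<'E'
from h import *
import cv2
im=imaging.snapshot("scene")[120:240,220:360,::-1]
cv2.imwrite("pics/n.png",cv2.resize(im,None,fx=5,fy=5,interpolation=cv2.INTER_CUBIC))
fwd([(3,1),(5,2),(7,3),(9,4),(11,5),(13,6)],-16.5); s=r.sense(); print(th_of_s((s["tool_pos"]-edge)@u,-16.5))
E
```

```text
time: 19.55
tool_pos: [553.7, -107.3, 62.5]
tcp_rot: [179.8, -16.6, 84.4]
ft_force: [1.0, -0.4, -0.7]
finger_gap: 50.0
t 19.6 tcp [ 553.7 -107.    62.6] rot [179.8 -16.6  84.4] along-u from edge -61.5 lat -3.5 F.u -0.7 F.n 0.1 Fz 0.7 gap 50.0 J [-26.  14.  98.  16.  74. -26.]
3 1 [ 0.32 -0.05 -0.01] [ 0.2 -0.1 -0.1]
5 2 [ 0.54 -0.05 -0.05] [ 0.2 -0.1 -0.1]
7 3 [ 0.76 -0.05 -0.09] [ 0.2 -0.1 -0.1]
9 4 [ 0.98 -0.05 -0.13] [ 0.2 -0.1 -0.1]
11 5 [ 1.2  -0.05 -0.17] [ 0.2 -0.1 -0.1]
13 6 [ 1.42 -0.05 -0.2 ] [ 0.2 -0.1 -0.1]
(np.float64(-52.75155638230534), 55.400513217822215)
```

View pics/n.png

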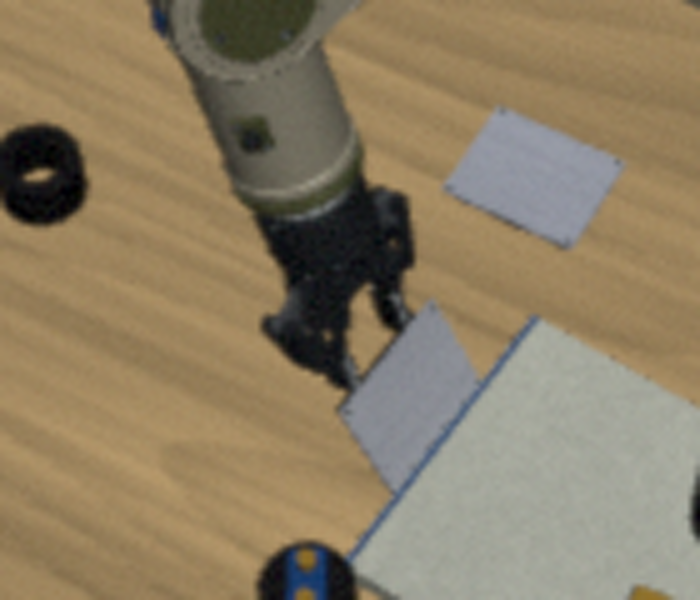

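It's at about 55°, with trail corners at crop (432,303) and (342,410). I'll continue.

```bash
python3 -m creep '0.32 0 -0.01 0 0 0 5; 0.54 0 -0.05 0 0 0 5; 0.76 0 -0.09 0 0 0 5; 0.98 0 -0.13 0 0 0 5; 1.2 0 -0.17 0 0 0 5; 1.42 0 -0.2 0 0 0 5'; python3 -m creep '0.3 0 0 0 0 0 5; 0.55 0 0 0 0 0 5; 0.8 0 0 0 0 0 5; 1.1 0 0 0 0 0 5; 1.3 0 0 0 0 0 5'
python3 - <<'E'
from h import *
import cv2
im=imaging.snapshot("scene")[120:240,220:360,::-1]
cv2.imwrite("pics/o.png",cv2.resize(im,None,fx=5,fy=5,interpolation=cv2.INTER_CUBIC))
fwd([(3,0),(6,0),(9,0),(12,0),(16,0),(20,0)],-16.5); s=r.sense(); print(th_of_s((s["tool_pos"]-edge)@u,-16.5))
E
```

```text
time: 20.2
tool_pos: [555.2, -94.3, 69.3]
tcp_rot: [179.7, -16.5, 84.4]
ft_force: [-2.9, -3.2, 7.8]
finger_gap: 49.7
time: 20.7
tool_pos: [556.7, -82.3, 74.5]
tcp_rot: [179.7, -16.5, 84.5]
ft_force: [-4.9, -4.9, 13.2]
finger_gap: 49.8
t 20.75 tcp [556.7 -82.1  74.6] rot [179.7 -16.5  84.5] along-u from edge -36.4 lat -2.9 F.u -5.3 F.n -4.9 Fz 12.1 gap 50.1 J [-24.  12.  99.  16.  75. -23.]
3 0 [ 0.29 -0.11  0.08] [ 0.3  0.  -0. ]
6 0 [ 0.58 -0.11  0.17] [ 0.3  0.  -0. ]
9 0 [ 0.86 -0.11  0.25] [ 0.3  0.  -0. ]
12 0 [ 1.15 -0.11  0.34] [ 0.3  0.  -0. ]
16 0 [ 1.53 -0.11  0.45] [ 0.3  0.  -0. ]
20 0 [ 1.92 -0.11  0.57] [ 0.3  0.  -0. ]
(np.float64(-27.675375067417836), 73.36871585357999)
```

View pics/o.png

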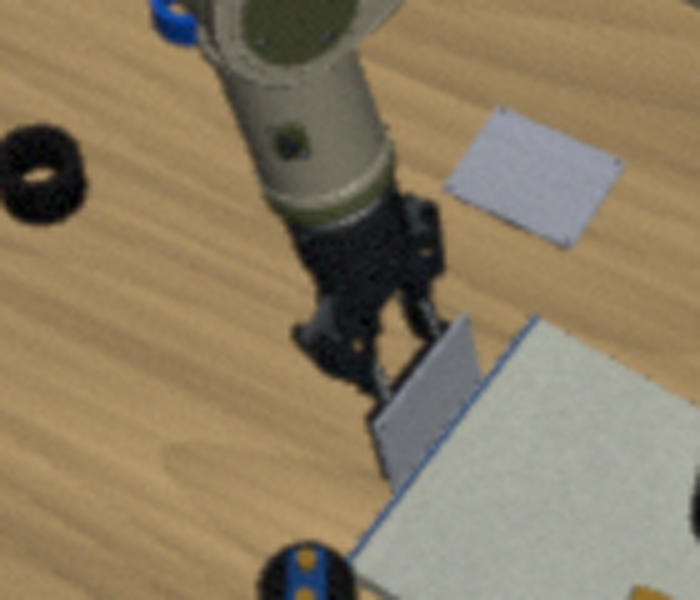

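The module is at about 75°, trail corners at crop (466,318) and (378,430). The tips now press down 12 N on the housing's ledge behind the plate. I'll ease up slightly and push forward over the top.

```bash
python3 -m creep '0.1 0 -0.15 0 0 0 5; 0.35 0 -0.15 0 0 0 5; 0.6 0 -0.1 0 0 0 5; 0.9 0 -0.05 0 0 0 5; 1.2 0 0.05 0 0 0 5'
python3 - <<'E'
from h import *
import cv2
im=imaging.snapshot("scene")[120:240,220:360,::-1]
cv2.imwrite("pics/p.png",cv2.resize(im,None,fx=5,fy=5,interpolation=cv2.INTER_CUBIC))
fwd([(3,0),(6,0),(9,0),(12,0),(16,0),(20,0)],-16.5)
E
```

```text
time: 21.25
tool_pos: [557.9, -70.4, 78.2]
tcp_rot: [179.7, -16.5, 84.5]
ft_force: [-6.4, -2.9, 12.8]
finger_gap: 50.1
t 21.3 tcp [558.  -70.   78.4] rot [179.7 -16.5  84.5] along-u from edge -24.3 lat -2.8 F.u -3.0 F.n -4.9 Fz 9.4 gap 50.0 J [-23.  12.  99.  16.  75. -22.]
3 0 [ 0.29 -0.12  0.08] [0.3 0.  0. ]
6 0 [ 0.58 -0.12  0.17] [0.3 0.  0. ]
9 0 [ 0.86 -0.12  0.25] [0.3 0.  0. ]
12 0 [ 1.15 -0.12  0.34] [0.3 0.  0. ]
16 0 [ 1.53 -0.12  0.45] [0.3 0.  0. ]
20 0 [ 1.92 -0.12  0.57] [0.3 0.  0. ]
```

View pics/p.png

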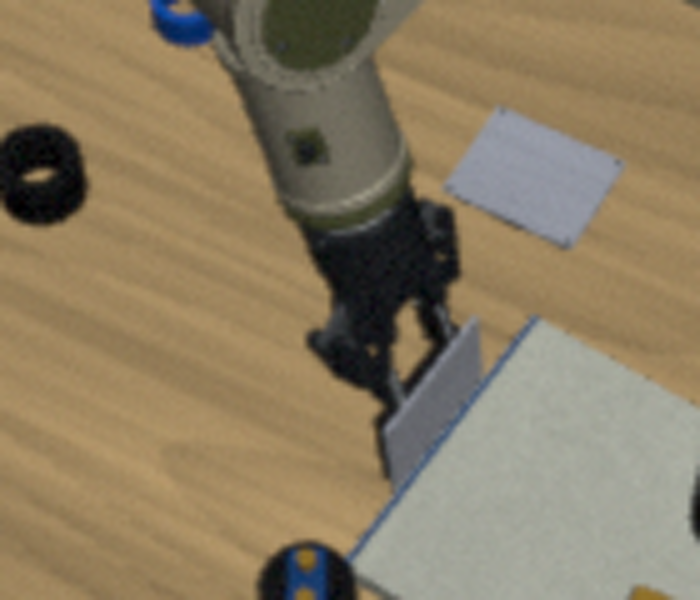

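```bash
python3 -m creep '0.05 0.1 -0.25 0 0 0 5; 0.35 0.1 -0.2 0 0 0 5; 0.65 0.1 -0.12 0 0 0 5; 0.95 0.1 -0.03 0 0 0 5; 1.25 0.1 0.06 0 0 0 5; 1.55 0.1 0.15 0 0 0 5'
python3 - <<'E'
from h import *
import cv2
im=imaging.snapshot("scene")[120:240,220:360,::-1]
cv2.imwrite("pics/q.png",cv2.resize(im,None,fx=5,fy=5,interpolation=cv2.INTER_CUBIC))
fwd([(3,0),(6,0),(9,0),(12,0),(16,0),(20,0)],-16.5)
E
```

```text
time: 21.9
tool_pos: [560.6, -54.9, 81.9]
tcp_rot: [179.7, -16.5, 84.5]
ft_force: [-2.5, -1.7, 7.8]
finger_gap: 50.0
t 21.95 tcp [560.7 -54.4  82.1] rot [179.7 -16.5  84.5] along-u from edge -8.5 lat -1.6 F.u -1.7 F.n -2.6 Fz 6.3 gap 50.3 J [-21.  11.  99.  17.  75. -21.]
3 0 [ 0.29 -0.24  0.08] [0.3 0.  0. ]
6 0 [ 0.58 -0.24  0.17] [0.3 0.  0. ]
9 0 [ 0.86 -0.24  0.25] [0.3 0.  0. ]
12 0 [ 1.15 -0.24  0.34] [0.3 0.  0. ]
16 0 [ 1.53 -0.24  0.45] [0.3 0.  0. ]
20 0 [ 1.92 -0.24  0.57] [0.3 0.  0. ]
```

View pics/q.png

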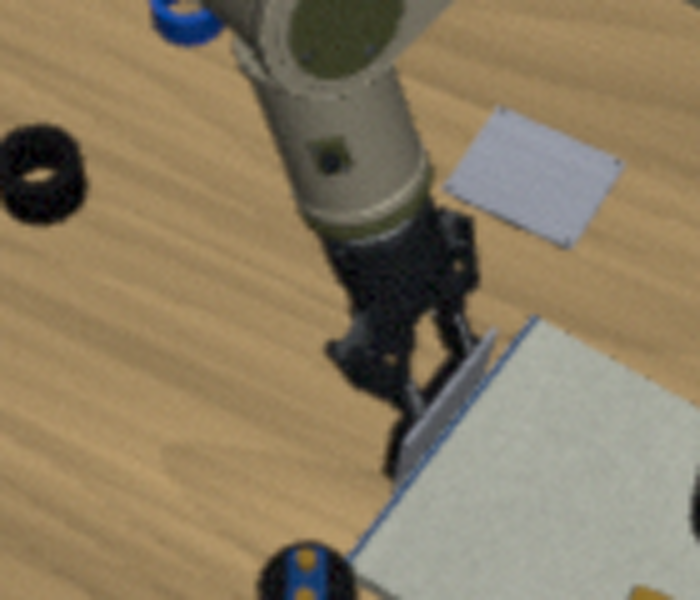

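It's almost upright. I'll push on over the top.

```bash
python3 -m creep '0.3 -0.1 0 0 0 0 5; 0.6 -0.1 0.05 0 0 0 5; 0.9 -0.1 0.15 0 0 0 5; 1.2 -0.1 0.25 0 0 0 5; 1.6 -0.1 0.35 0 0 0 5; 2.0 -0.1 0.45 0 0 0 5; 2.4 -0.1 0.55 0 0 0 5'
python3 - <<'E'
from h import *
import cv2
im=imaging.snapshot("scene")[120:240,220:360,::-1]
cv2.imwrite("pics/s.png",cv2.resize(im,None,fx=5,fy=5,interpolation=cv2.INTER_CUBIC))
fwd([(5,0),(10,0),(15,0),(20,0)],-16.5)
E
```

```text
time: 22.65
tool_pos: [561.8, -29.3, 83.3]
tcp_rot: [179.7, -16.5, 84.5]
ft_force: [0.6, -0.0, -0.4]
finger_gap: 49.8
t 22.7 tcp [561.9 -28.8  83.4] rot [179.7 -16.5  84.5] along-u from edge 17.1 lat -2.9 F.u 1.1 F.n 0.7 Fz 0.1 gap 50.1 J [-19.  10. 100.  17.  74. -18.]
5 0 [ 0.48 -0.11  0.14] [ 0.3 -0.   0. ]
10 0 [ 0.96 -0.11  0.28] [ 0.3 -0.   0. ]
15 0 [ 1.44 -0.11  0.43] [ 0.3 -0.   0. ]
20 0 [ 1.92 -0.11  0.57] [ 0.3 -0.   0. ]
```

View pics/s.png

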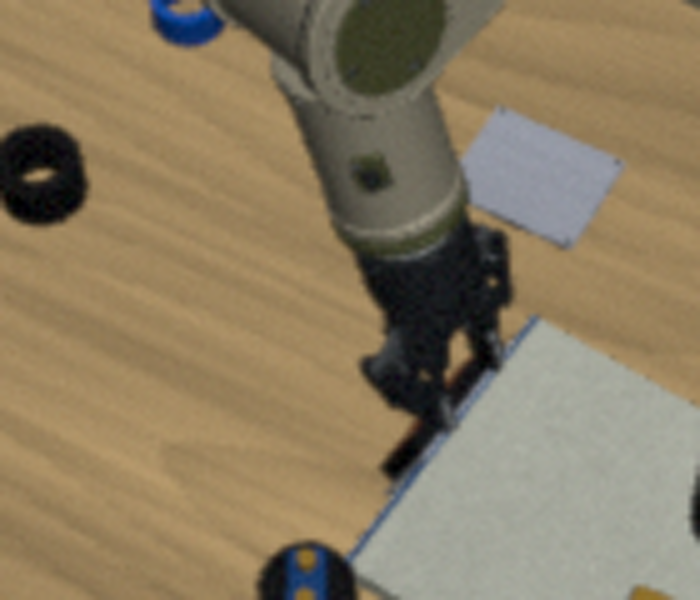

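Run:
```python
from h import *
import cv2
im=imaging.snapshot("scene")[170:230,280:350,::-1]
im2=imaging.snapshot("top")[140:240,280:380,::-1]
a=cv2.resize(im,None,fx=8,fy=8,interpolation=cv2.INTER_CUBIC);b=cv2.resize(im2,None,fx=4,fy=4,interpolation=cv2.INTER_CUBIC)
cv2.imwrite("pics/t1.png",a);cv2.imwrite("pics/t2.png",b);show()
```

```text
t 22.8 tcp [561.9 -29.5  83.5] rot [179.7 -16.5  84.6] along-u from edge 16.4 lat -2.7 F.u -0.3 F.n -0.6 Fz 0.2 gap 50.0 J [-19.  10. 100.  17.  74. -18.]
```

View pics/t1.png

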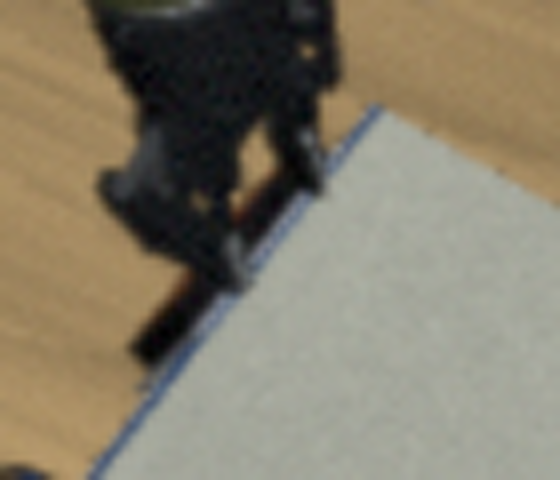

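View pics/t2.png

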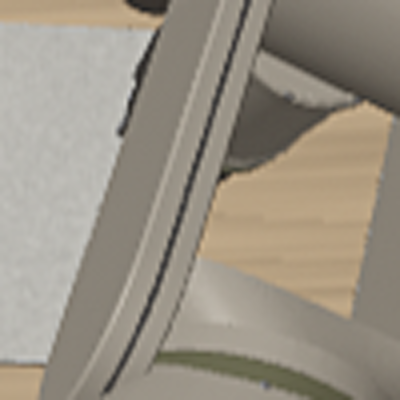

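Run:
```python
from h import *
def q(s,l,z):
    P=edge+s*u+(l-5)*n;P[2]=z;return ((proj("scene",P)-[280,170]+.5)*8-.5).round()
for nm,s,z,L in [("plate top",-2,90,55),("housing top near",-4,82,47),("housing top far",-19,82,47),("wall top",0,22,55),("lead bench",-2,0,55),("flat-on-pad near edge",0,26,55),("tilt105 top",21,87,55)]:
    print(nm,q(s,-L,z),q(s,L,z))
```

```text
plate top [312. 113.] [167. 300.]
housing top near [297. 134.] [174. 293.]
housing top far [268. 117.] [144. 275.]
wall top [312. 197.] [172. 379.]
lead bench [307. 220.] [169. 400.]
flat-on-pad near edge [312. 192.] [172. 375.]
tilt105 top [357. 142.] [213. 330.]
```

The image shows the plate edge-on along the blue line, (150,385)–(325,190) in the 8x crop. The housing and a sliver of copper show on the bench side. Edge-on for this camera means about 107°, so it has tipped past upright and is propped on the edge, and the finger force is about 0. I'll push it on.

```bash
python3 - <<'E'
from h import *
fwd([(5,0),(10,-1),(15,-3),(20,-6),(25,-9)],-16.5)
E
python3 -m creep '0.45 0 0.15 0 0 0 5; 0.9 0 0.35 0 0 0 5; 1.35 0 0.6 0 0 0 5; 1.8 0 0.9 0 0 0 5; 2.2 0 1.3 0 0 0 5'
python3 - <<'E'
from h import *
import cv2
im=imaging.snapshot("scene")[150:250,270:370,::-1]
cv2.imwrite("pics/v.png",cv2.resize(im,None,fx=6,fy=6,interpolation=cv2.INTER_CUBIC))
fwd([(5,0),(10,-1),(15,-3),(20,-6),(25,-9)],-16.5)
E
```

```text
t 22.8 tcp [561.9 -29.5  83.5] rot [179.7 -16.5  84.6] along-u from edge 16.4 lat -2.7 F.u -0.3 F.n -0.6 Fz 0.2 gap 50.0 J [-19.  10. 100.  17.  74. -18.]
5 0 [ 0.48 -0.13  0.14] [0.3 0.  0.1]
10 -1 [ 0.93 -0.13  0.38] [0.3 0.  0.1]
15 -3 [ 1.35 -0.13  0.71] [0.3 0.  0.1]
20 -6 [ 1.75 -0.13  1.14] [0.3 0.  0.1]
25 -9 [ 2.14 -0.13  1.57] [0.3 0.  0.1]
time: 23.3
tool_pos: [564.5, -4.3, 77.2]
tcp_rot: [179.7, -16.5, 84.6]
ft_force: [0.7, -0.2, 1.1]
finger_gap: 50.4
t 23.35 tcp [564.1  -3.5  76.6] rot [179.7 -16.5  84.6] along-u from edge 42.5 lat -3.1 F.u 0.5 F.n -0.3 Fz -0.8 gap 50.0 J [-16.  10. 101.  17.  73. -16.]
5 0 [ 0.48 -0.09  0.14] [ 0.3 -0.   0.1]
10 -1 [ 0.93 -0.09  0.38] [ 0.3 -0.   0.1]
15 -3 [ 1.35 -0.09  0.71] [ 0.3 -0.   0.1]
20 -6 [ 1.75 -0.09  1.14] [ 0.3 -0.   0.1]
25 -9 [ 2.14 -0.1   1.57] [ 0.3 -0.   0.1]
```

View pics/v.png

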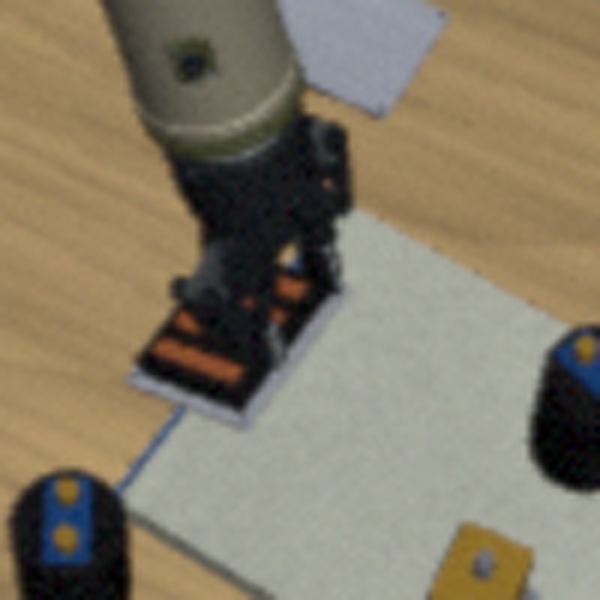

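It has flipped: the copper strips are up. The plate straddles the blue edge, corners at crop (130,380), (240,425) and (345,290). I'll lift clear to see how it lies.

Run:
```python
from h import *
print(tgt(42,130,-3,-16.5),tgt(-100,130,-5,-8),tgt(-110,130,-5,0))
```

```text
(array([ 1.48,  0.03, -5.14]), array([ 0.3, -0. ,  0.1])) (array([-12.14,  -0.17,  -9.17]), array([ 0.3, -8.5,  0.1])) (array([-13.1 ,  -0.17,  -9.46]), array([  0.3, -16.5,   0. ]))
```

```bash
python3 -m creep '0.7 0 -2.5 0 0 0 5; 1.5 0 -5.1 0 0 0 5; -2 0 -6.2 0 -5 0 5; -6 0 -7.4 0 -10 0 5; -10 0 -8.6 0 -15 0 5; -13.1 0 -9.4 0 -16.5 0 5; -13.1 0 -9.4 0 -16.5 0 5; -13.1 0 -9.4 0 -16.5 0 5'
python3 - <<'E'
from h import *
import cv2
im=imaging.snapshot("scene")[150:250,270:370,::-1]
cv2.imwrite("pics/w.png",cv2.resize(im,None,fx=6,fy=6,interpolation=cv2.INTER_CUBIC))
im=imaging.snapshot("top")[130:250,240:360,::-1]
cv2.imwrite("pics/w2.png",cv2.resize(im,None,fx=4,fy=4,interpolation=cv2.INTER_CUBIC))
show()
E
```

```text
time: 24.15
tool_pos: [549.1, -155.0, 129.2]
tcp_rot: [179.8, -0.1, 84.4]
ft_force: [-0.6, 0.6, -0.6]
finger_gap: 49.9
t 24.25 tcp [ 549.2 -154.3  129.2] rot [ 1.798e+02 -1.000e-01  8.450e+01] along-u from edge -109.0 lat -3.5 F.u 1.1 F.n -0.6 Fz 1.1 gap 50.0 J [-21.   7.  97.   0.  76. -15.]
```

View pics/w.png

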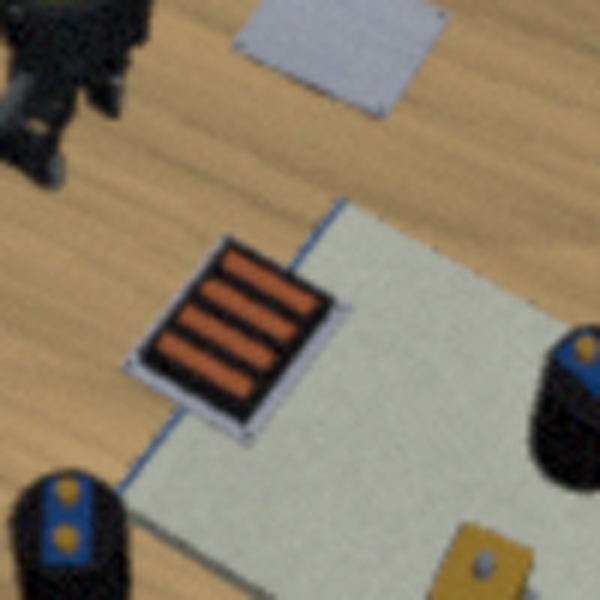

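View pics/w2.png

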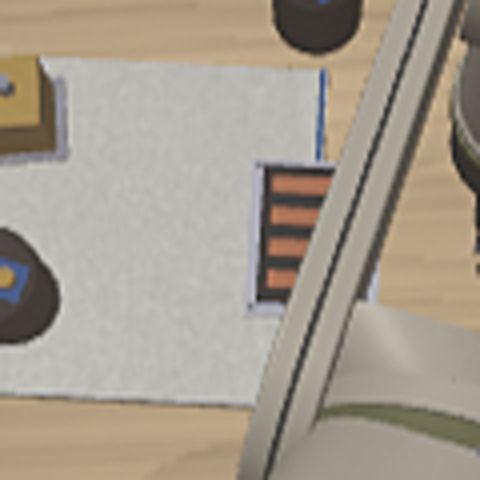

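Run:
```python
from h import *
for p in [(128,368),(247,440),(348,308),(228,237)]:
    uv=((p[0]+.5)/6-.5+270,(p[1]+.5)/6-.5+150)
    X=unproj("scene",uv,26); print(p,"s",round((X-edge)@u,1),"lat",round((X-edge)@n,1))
```

```text
(128, 368) s -41.2 lat 51.8
(247, 440) s 41.5 lat 52.4
(348, 308) s 42.7 lat -52.6
(228, 237) s -42.6 lat -54.0
```

The plate is centred on the edge (s ≈ −42 to +42 mm) and looks tilted, about 20° with its rear down. It's propped, so I'll push it on from behind: low first, then over the pad.

```bash
python3 - <<'E'
from h import *
print(tgt(-85,30,-1,0),tgt(-85,1,-1,0))
E
python3 -m creep '0.6 0.1 3 0 0 0 5; 1.2 0.2 6 0 0 0 5; 2 0.2 9 0 0 0 5; 2.4 0.2 11 0 0 0 5; 2.4 0.2 12.8 0 0 0 5; 2.4 0.2 12.8 0 0 0 5'
python3 - <<'E'
from h import *
show()
E
```

```text
(array([2.39, 0.21, 9.92]), array([ 0.2, -0.1,  0. ])) (array([ 2.39,  0.19, 12.82]), array([ 0.2, -0.1,  0. ]))
time: 24.85
tool_pos: [552.6, -128.8, -1.1]
tcp_rot: [180.0, -0.1, 84.6]
ft_force: [-0.2, 1.0, -0.8]
finger_gap: 50.1
t 24.85 tcp [ 552.6 -128.8   -1.1] rot [ 1.80e+02 -1.00e-01  8.46e+01] along-u from edge -83.4 lat -2.5 F.u 0.9 F.n -0.3 Fz -0.8 gap 50.1 J [-18.  16. 101.   0.  63. -13.]
```

Push forward 45 mm slowly at low height (TCP z about 1).

```bash
python3 -m creep '0.4 0 -0.1 0 0 0 5; 0.8 0 -0.2 0 0 0 5; 1.2 0 -0.2 0 0 0 5; 1.6 0 -0.2 0 0 0 5; 2.0 0 -0.2 0 0 0 5; 2.4 0 -0.2 0 0 0 5; 2.8 0 -0.2 0 0 0 5'; python3 -m creep '0.3 0 0 0 0 0 5; 0.6 0 0 0 0 0 5; 0.9 0 0 0 0 0 5; 1.2 0 0 0 0 0 5; 1.5 0 0 0 0 0 5'
python3 - <<'E'
from h import *
import cv2
show()
im=imaging.snapshot("scene")[150:250,270:370,::-1]
cv2.imwrite("pics/x.png",cv2.resize(im,None,fx=6,fy=6,interpolation=cv2.INTER_CUBIC))
E
```

```text
time: 25.55
tool_pos: [555.3, -100.7, 1.1]
tcp_rot: [179.9, -0.1, 84.6]
ft_force: [-0.2, -0.3, 0.3]
finger_gap: 49.8
time: 26.05
tool_pos: [556.8, -85.6, 1.1]
tcp_rot: [179.9, -0.1, 84.6]
ft_force: [-0.2, -1.5, -0.6]
finger_gap: 49.9
t 26.05 tcp [556.8 -85.6   1.1] rot [ 1.799e+02 -1.000e-01  8.460e+01] along-u from edge -39.9 lat -2.5 F.u -1.5 F.n -0.1 Fz -0.6 gap 49.9 J [-14.  15. 102.   0.  63.  -9.]
```

View pics/x.png

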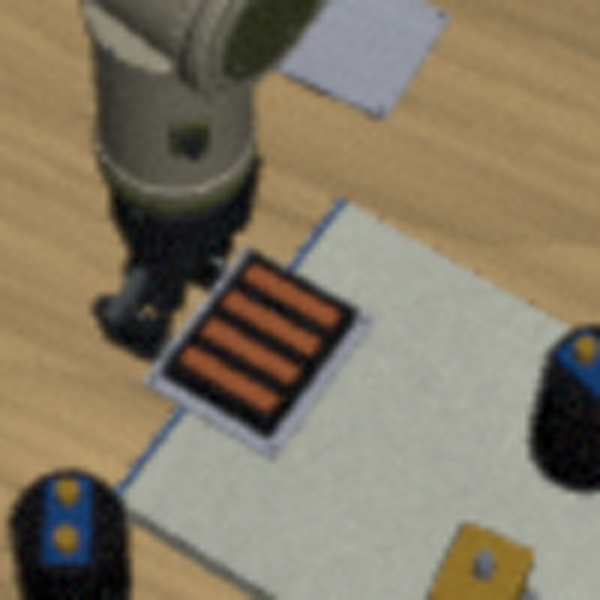

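The module slides onto the pad with light force. The rear edge is at crop (150,380)–(250,250), about s −25. I'll push 10 mm more while low, then raise the tips over the pad level and push on.

```bash
python3 -m creep '0.3 0 0 0 0 0 5; 0.6 0 0 0 0 0 5; 0.9 0 0 0 0 0 5; 1.1 0 0 0 0 0 5'; python3 -m creep '-0.5 0 0 0 0 0 5; -0.8 0 -0.6 0 0 0 5; -0.8 0 -1.4 0 0 0 5; -0.8 0 -2.1 0 0 0 5; -0.8 0 -2.4 0 0 0 5; -0.8 0 -2.4 0 0 0 5'
python3 - <<'E'
from h import *
import cv2
show()
im=imaging.snapshot("scene")[150:250,270:370,::-1]
cv2.imwrite("pics/y.png",cv2.resize(im,None,fx=6,fy=6,interpolation=cv2.INTER_CUBIC))
E
```

```text
time: 26.5
tool_pos: [557.8, -73.9, 1.1]
tcp_rot: [180.0, -0.2, 84.6]
ft_force: [-0.2, -1.8, 0.1]
finger_gap: 50.1
time: 27.1
tool_pos: [557.8, -82.1, 26.2]
tcp_rot: [179.8, -0.1, 84.6]
ft_force: [-0.3, 1.0, 0.3]
finger_gap: 49.9
t 27.1 tcp [557.8 -82.1  26.2] rot [ 1.798e+02 -1.000e-01  8.460e+01] along-u from edge -36.3 lat -1.8 F.u 1.0 F.n -0.4 Fz 0.3 gap 49.9 J [-14.  13. 102.   0.  65.  -8.]
```

View pics/y.png

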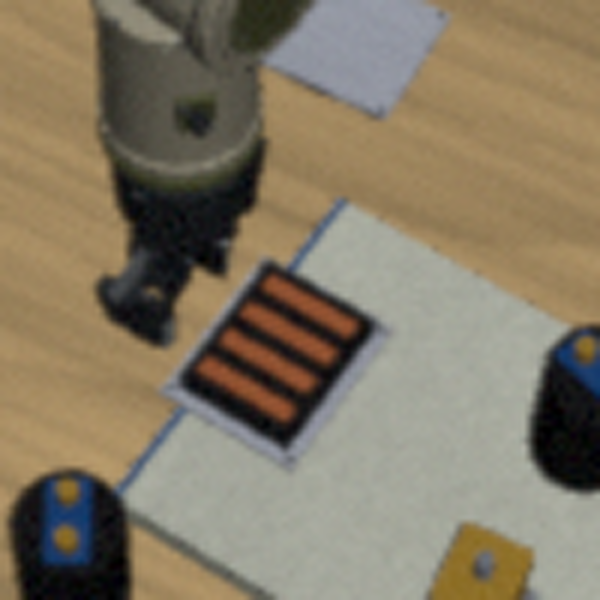

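```bash
python3 -m creep '0.4 0 -0.05 0 0 0 5; 0.8 0 -0.05 0 0 0 5; 1.2 0 -0.05 0 0 0 5; 1.6 0 -0.05 0 0 0 5; 2.0 0 -0.05 0 0 0 5; 2.4 0 -0.05 0 0 0 5; 2.8 0 -0.05 0 0 0 5; 3.2 0 -0.05 0 0 0 5'; python3 -m creep '0.4 0 0 0 0 0 5; 0.7 0 0 0 0 0 5; 0.9 0 0 0 0 0 5; 0.9 0 0 0 0 0 5'
python3 - <<'E'
from h import *
import cv2
show()
im=imaging.snapshot("scene")[150:250,270:370,::-1]
cv2.imwrite("pics/z.png",cv2.resize(im,None,fx=6,fy=6,interpolation=cv2.INTER_CUBIC))
E
```

```text
time: 27.95
tool_pos: [560.4, -49.8, 26.2]
tcp_rot: [179.9, -0.1, 84.6]
ft_force: [0.3, -1.5, -1.0]
finger_gap: 50.2
time: 28.35
tool_pos: [561.3, -40.5, 26.3]
tcp_rot: [179.9, -0.2, 84.6]
ft_force: [0.6, 0.5, 0.2]
finger_gap: 49.7
t 28.35 tcp [561.3 -40.5  26.3] rot [179.9  -0.2  84.6] along-u from edge 5.4 lat -2.3 F.u 0.5 F.n 0.6 Fz 0.2 gap 49.7 J [ -9.  13. 102.   0.  65.  -4.]
```

View pics/z.png

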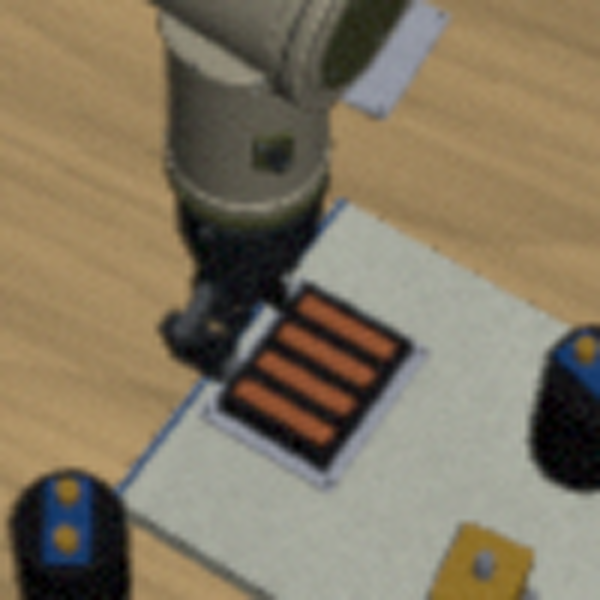

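The plate lies wholly on the pad, rear corner at crop (208,410), inside the blue line. I'll back off, lift away and check.

```bash
python3 -m creep '-0.5 0 0 0 0 0 5; -1.5 0 -0.3 0 0 0 5; -3 0 -1.5 0 0 0 5; -5 0 -4 0 0 0 5; -8 0 -8 0 0 0 5; -12 0 -12 0 0 0 5; -16 0 -15 0 0 0 5; -18 0 -16 0 0 0 5; -18 0 -16 0 0 0 5'
python3 - <<'E'
from h import *
import cv2
show()
im=imaging.snapshot("scene")
cv2.imwrite("pics/fin.png",im[:,:,::-1])
cv2.imwrite("pics/fin2.png",cv2.resize(im[150:250,270:370,::-1],None,fx=6,fy=6,interpolation=cv2.INTER_CUBIC))
E
```

```text
time: 29.3
tool_pos: [544.8, -225.9, 190.8]
tcp_rot: [179.5, 0.1, 84.3]
ft_force: [-0.5, 0.4, -0.2]
finger_gap: 49.8
t 29.3 tcp [ 544.8 -225.9  190.8] rot [1.795e+02 1.000e-01 8.430e+01] along-u from edge -180.7 lat -1.0 F.u 0.3 F.n -0.5 Fz -0.2 gap 49.8 J [-28.   7.  90.   0.  82. -22.]
```

View pics/fin.png

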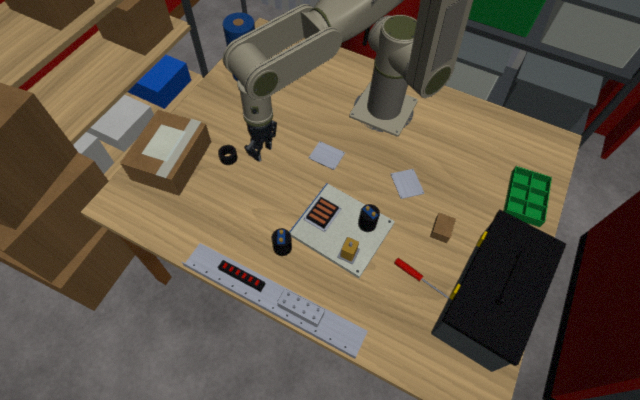

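View pics/fin2.png

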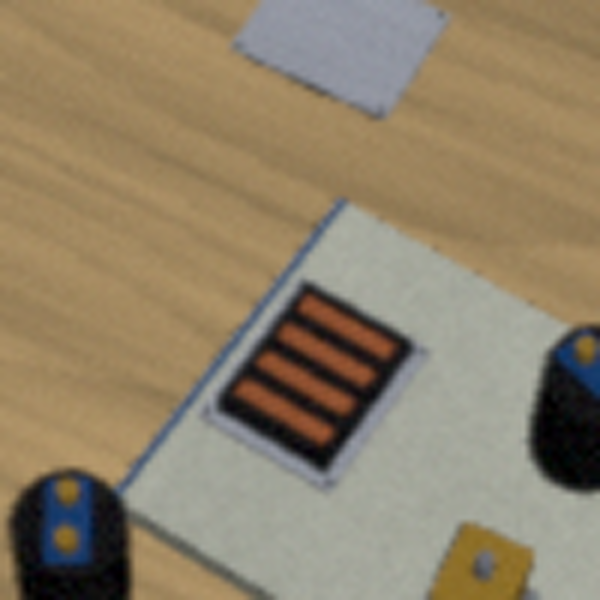

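Run:
```python
from h import *
import cv2
for p in [(207,411),(328,488),(428,350)]:
    uv=((p[0]+.5)/6-.5+270,(p[1]+.5)/6-.5+150)
    X=unproj("scene",uv,26); print(p,"s",round((X-edge)@u,1),"lat",round((X-edge)@n,1))
a=cv2.imread("pics/scene0.png");b=cv2.imread("pics/fin.png");d=cv2.absdiff(a,b).max(2)
for nm,(x,y) in dict(capA=(369,217),capB=(282,241),relay=(349,248),screw=(415,275),box=(443,228),tape=(228,155),plate2=(326,155),plate3=(407,184)).items(): print(nm,d[y-14:y+14,x-14:x+14].mean().round(1), end=" ")
print(r.hand_in())
```

```text
(207, 411) s 12.3 lat 49.6
(328, 488) s 96.0 lat 52.2
(428, 350) s 96.2 lat -54.7
capA 6.0 capB 5.8 relay 5.2 screw 5.4 box 4.6 tape 5.7 plate2 5.2 plate3 5.0 the job is handed in; nothing more can be done
None
```

I flipped the module and handed the job in at about 29 s. It lies on the white pad with its contact side up, and the gripper is clear of everything.

**How it went:**
- **First two tips:** The module slipped off at about 30° and fell back flat on the bench. Each time I set it up again by pushing only.
- **Third tip:** I leaned the fingertips slightly forward under the trailing edge. It then went over the pad edge, stayed propped there, and I pushed it on from behind.

**Last checks:**
- **Position:** The copper strips face up, and the whole plate is inside the blue edge, about 12 to 96 mm past it.
- **Other things on the bench and pad:** The spots I compared (both capacitors, relay, screwdriver, parts box, tape roll, the two look-alike plates) differ from the first picture only by image noise. I did not compare the grommet roll.
- **One disagreement:** The plate measured about 84 mm long and 105 mm wide in the picture, against the true 90 and 110 mm. Both are about 5 mm short. I took this as error in reading the corners, not a tilt, because the plate looks flat and sits well past the edge. I did not check its height separately.

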